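# Reload the lapping machine and prove its safety trip

## Robot

A 6-joint arm with a two-finger parallel gripper is mounted at the origin on a cart in front of the work surface, level with it; the furniture and walls round the work are solid. World frame = base frame: x ahead of the robot, y to its left, z up, the work surface at z = 0. Lengths are in m, angles in degrees, forces in N, time in s.
With the tool pointing down it reaches from about 0.225 to 0.725 m from the base axis. Payload 3.1 kg.
Tool frame: the origin (TCP) lies between the finger pads; the fingertips stand 19 mm ahead of it and the grasp point (between the pads) is the TCP; z points along the fingers, y is the direction in which the jaws open and shut (so a half turn about z gives the same grasp; the last joint's range is limited). The gripper opens to 85 mm and grips with 20 to 120 N. Pads are 22 mm wide; open, the fingers measure 114 mm over their backs; the gripper's body (76 mm by 85 mm) begins 54 mm behind the grasp point. The pads swing forward as they close: fully open they stand 13 mm farther back than shut.
Start: joints at [-73.213, 2.75, 5.684, 92.934, 0, 82.678], TCP at [0.214, -0.479, 0.25] pointing down, gripper open.
Joint ranges: [-166.93, 166.93], [-56.73, 111.36], [-69.38, 81.34], [-121.58, 131.49], [-85.45, 84.26], [-180, 180]. Speed limits (degrees/s): [159.86, 159.86, 180, 180, 180, 180].

## Interface

Orientations are given as [roll, pitch, yaw] about the fixed x, y, z axes, in that order (R = Rz(yaw) Ry(pitch) Rx(roll)).
In Python, from workcell import readout, vision, arm gives the robot as it stands.
- The arm moves only by the tool carry_out, never from a script. Its argument "rows" is a list of rows, each a list of 2 entries, a list of its own where there are three numbers: the shift along the tool's x, y, z in mm, then the turn, a rotation vector about the tool's x, y, z in degrees. In form: [[[tx, ty, tz], [ax, ay, az]], ...]. A call has 1 to 10 rows; each row is the pose to reach, as a shift and turn from the pose commanded when the call began, along the tool's axes at that moment; what a row does not reach only later rows make up. A row lasts 1/10 s, in which the tool goes at most 50 mm and 8.59 degrees, less where a joint would pass 70% of its speed; a pose out of reach is approached as far as the arm can. A call with a gripper value outside its range is refused whole. "claw" is the opening, from -1 (shut) to 1 (fully open), so that 0 is half open, set as the call begins (left out, the last holds). The fingers move at their own pace and stop on an object; "squeeze" is the grip in N (left out, the last holds). Time passes only in rows, so rows that repeat a pose let the fingers close. It gives the time, the measured TCP pose, the force and the opening at its end, in the units of the state.
- readout.sense(): the state, without advancing time (a new reading comes with each control period).
- vision.capture(name): name is "side" or "top"; returns a dict with "img" (480x640x3 uint8, red, green, blue), "K" (3x3 intrinsics, pixels), "R" (3x3) and "t" (3): a world point X has camera coordinates R X + t. Camera axes: x right, y down, z forward; pixel columns grow to the right and rows downward; lengths in m; the calibration is good to about 2 mm. A picture is of the moment at which its call begins. There is no depth.
- arm.sign_off(): hands the job in, once; it reports no verdict.
The state is a dict: "time_s": time; "qpos": joint angles; "joint_vel": joint speeds; "tau": joint torques, N m; "position": TCP position; "ee_rot": TCP orientation; "force": force on the tool from outside, world axes, zero at the start; "ft_torque": the same for the moment, N m; "width": finger opening in m.
Only numpy, scipy, OpenCV 4.12 (cv2) and the standard library are available. Lean on these libraries where they do the work, as an engineer would, in place of code of your own. Each camera call takes 0.05 s, during which the arm holds its last target.

## Task

Switch the bench lapping machine off at its red rotary isolator, take the two finished white mounts out of the slot and lay both flat in the white tray, then stand every coloured mount from the mat in the slot, flat on the lap plate between the guide bars with its sides square to them. When they are all in, switch the isolator back on, press the orange test button fully so that the blue trip lever drops, and lift the lever back up until it clicks home, with the isolator left on. Never handle a mount while the isolator is on, and do not knock over the dropper bottle or shift the loupe.

Things in the scene. Friction and masses are not known exactly. Their poses are not given: they have to be found in the camera images.
- machine: Bench lapping machine, fixed, its place and yaw vary: grey housing 215 mm deep (x) and 300 mm wide (y), a dark control panel in front that slopes up to the back at 10 degrees, a flat deck 75 mm high behind it. Origin on the bench under it; x to its back, y to its left, z up. A white crank cover, 37 mm above the deck, begins 100 mm right of the origin.
- slot (a point): Middle of the carrier slot, at the level of the fixed lap plate on which mounts stand (81 mm above the bench). x across the slot (to the machine's back), y along it (to the machine's left), z up. The slot is 36 mm wide (x) and 160 mm long (y), between two grey metal guide bars 13 mm thick, closed by 12 mm end pieces; all these stand 10 mm above the plate.
- tray_in (a point): Centre of the inner floor (4 mm above the bench) of the white open tray for finished mounts: outside 125 x 110 mm along its x and y, walls 4 mm thick, 16 mm high overall; fixed. Its place and yaw vary and it may be on either side of the machine. z is up.
- mat: Grey-blue mat, 160 x 150 x 3 mm (along its x and y), fixed, on which the coloured mounts wait; origin at the centre of its underside. It may be on either side of the machine.
- mount_black_centre (a point): Centre (half-way up) of the black square resin mount, 30 x 30 mm and 26 mm tall, about 50 g, with a metal section showing in its top and underside; x and y are square to its sides, z is up. It starts on the mat, turned at any angle, to be loaded into the slot; it may be absent (then None).
- mount_brown_centre (a point): Centre (half-way up) of the brown square resin mount, 30 x 30 mm and 26 mm tall, about 50 g, with a metal section showing in its top and underside; x and y are square to its sides, z is up. It starts on the mat, turned at any angle, to be loaded into the slot; it may be absent (then None).
- mount_red_centre (a point): Centre (half-way up) of the red square resin mount, 30 x 30 mm and 26 mm tall, about 50 g, with a metal section showing in its top and underside; x and y are square to its sides, z is up. It starts on the mat, turned at any angle, to be loaded into the slot; it may be absent (then None).
- mount_green_centre (a point): Centre (half-way up) of the green square resin mount, 30 x 30 mm and 26 mm tall, about 50 g, with a metal section showing in its top and underside; x and y are square to its sides, z is up. It starts on the mat, turned at any angle, to be loaded into the slot; it may be absent (then None).
- mount_white_1_centre (a point): Centre (half-way up) of the white no. 1 square resin mount, 30 x 30 mm and 26 mm tall, about 50 g, with a metal section showing in its top and underside; x and y are square to its sides, z is up. It starts in the slot as one of the two finished ones.
- mount_white_2_centre (a point): Centre (half-way up) of the white no. 2 square resin mount, 30 x 30 mm and 26 mm tall, about 50 g, with a metal section showing in its top and underside; x and y are square to its sides, z is up. It starts in the slot as one of the two finished ones.
- isolator_grip (a point): On the turning axis of the isolator's red bar handle, 12 mm below the top of the bar; left part of the panel. The bar is 60 mm long, 15 mm wide and stands 36 mm out of a yellow plate. z points out of the panel along the turning axis (10 degrees from vertical, leaning to the machine's front), y along the bar to the end with the white pointer line, x across the bar.
- isolator (a joint): Isolator angle: 0 OFF (pointer to the machine's left, at the red dot), 1.571 ON (pointer up the slope to the back, at the green dot); clockwise seen from above goes ON. A spring detent resists with up to 0.2 N m at either end, less towards half-way, and snaps the handle home to the nearer end when it is let go. It starts ON.
- test_button_top (a point): Centre of the top of the orange round test button (21 mm across, 14 mm out of its white module), on the right half of the panel; z points out of the panel, x up the slope, y to the machine's left.
- test_button (a joint): How far the test button is pressed, 0 to 0.005 m, square into the panel; sprung, fully down takes about 2.5 N (about 4 N while it trips the lever). Pressed fully while the isolator is ON it trips the lever; with the isolator OFF it does nothing.
- trip_lever_tip (a point): Tip end of the blue trip lever, on its centre line: a paddle 16 mm wide (y) and 9 mm thick, reaching 34 mm from its hinge, which runs along y close over the panel, 45 mm to the right of the button. Lever up: z points square out of the panel, x up the slope; these axes turn with the lever. The lever leans 0.5 rad up the slope when up, 0.5 rad down the slope (to the machine's front) when dropped.
- trip_lever (a joint): Angle of the trip lever: 0 up (set), 1.0 dropped towards the machine's front. An over-centre spring holds it at either end; lifting it takes about 4 N at the tip, and within 0.15 rad of the top it clicks home by itself. It starts up.
- dropper_bottle: Brown dropper bottle, 37 mm across, 94 mm tall, loose, standing to the left behind the machine; origin at the centre of its underside, z up.
- levelling_press: Green hand press, 0.3 m tall, fixed, that stands behind the machine to the right; not used. It reaches 60 mm either side (y) of its origin on the bench and 100 mm to the front, where its lever leans forward 0.18 to 0.3 m up: swing the gripper past it well in front.
- loupe: Black loupe, 37 mm across, 33 mm tall, loose; origin at the centre of its underside. It stands by the foot of a tall white microscope, which fills the bench to the left of it: keep the gripper out of there.
Mind the look-alikes: they are no part of the job. Leave any pink or purple look-alike of the part that bears mount_white_1_centre alone.

How it is judged:
By the outcome, as a careful person would: the job done as asked, in the order asked, and still so for the second after the job is handed in, with the robot touching nothing.
Of mount_black, mount_brown, mount_red, mount_green only 2 to 4 are there at a start; the rules pass over those that are not, and their reading is None.
At some moment in a run one of mount_black, mount_brown, mount_red, mount_green may be knocked a few centimetres aside while the robot is not near it.
Once in a run the grip may slacken for a moment while it holds something.
It also fails if it takes over 210 s, if anything falls off the work surface, if the arm or the gripper's body presses on something with over 40 N, if the wrist force passes 120 N, or if a joint passes its speed limit or range.

## Working session

There is one attempt and no reset: what is moved stays moved. The work goes in short steps, Python scripts to look and compute and a tool call to move; the robot and the scene stay as the last step left them, time stands still between calls to the robot, and variables do not carry over. Pictures are saved under pics/ and viewed, and the job is handed in when it is done.

Besides the shell and the picture viewer there is one more tool, called after "Emit:" by a JSON object that holds its "method" and its "body", one argument or row to a line. carry_out: Moves the arm, as the interface text tells. Its arguments: {"type":"object","properties":{"rows":{"type":"array","items":{"type":"array"}},"claw":{"type":"number"},"squeeze":{"type":"number"}},"required":["rows"]}

```bash
mkdir -p pics; ls
python3 - <<'E'
from workcell import readout, vision, arm
import cv2
print(readout.sense())
for n in ("top","side"):
    c=vision.capture(n); cv2.imwrite(f"pics/{n}0.png",c["img"][:,:,::-1]); print(n,c["K"],c["R"],c["t"])
E
```

```text
pics
{'time_s': 0.0, 'qpos': array([-7.32123524e+01,  2.79445943e+00,  5.59081530e+00,  9.29343926e+01,
        4.01893570e-04,  8.26783460e+01]), 'joint_vel': array([-0.0436554 ,  0.04881042, -0.05043156,  0.00386118,  0.0150914 ,
        0.09028611]), 'tau': array([ 2.28926655e-05, -3.38781738e+01,  3.20015180e+01,  2.00696691e-02,
       -5.97943199e-05,  2.92987330e-06]), 'position': array([ 0.2142802 , -0.47864864,  0.24909592]), 'ee_rot': array([-1.79863140e+02, -1.79899224e-02,  2.41092796e+01]), 'force': array([ 0.34353072,  0.10549707, -0.70095769]), 'ft_torque': array([-0.04269579,  0.02301943,  0.00418358]), 'width': 0.08528783577575809}
top [[444.75379392   0.         317.55183413]
 [  0.         444.75379392 234.71566771]
 [  0.           0.           1.        ]] [[-0.0326862  -0.99946479 -0.00131901]
 [-0.97258939  0.03211121 -0.23030144]
 [ 0.23022053 -0.00624482 -0.97311845]] [0.06558957 0.57229657 1.08023256]
side [[569.96598939   0.         313.68855084]
 [  0.         569.96598939 253.34886975]
 [  0.           0.           1.        ]] [[ 0.99606344 -0.08715888 -0.01615437]
 [-0.06727106 -0.62457351 -0.77806333]
 [ 0.05772553  0.77608715 -0.6279781 ]] [-0.56970933  0.12047428  1.26576926]
```

View pics/top0.png

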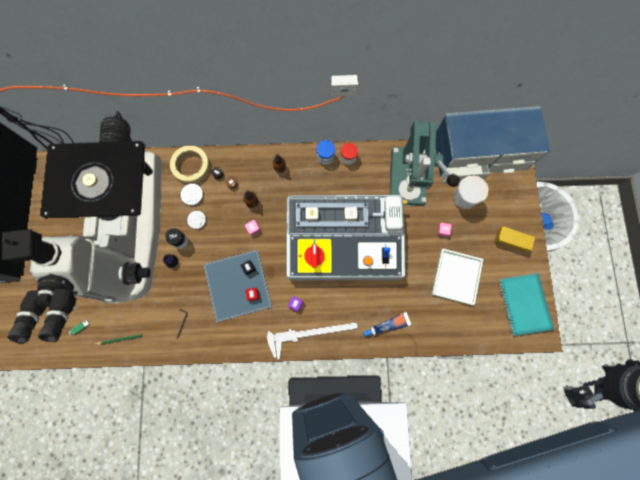

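View pics/side0.png

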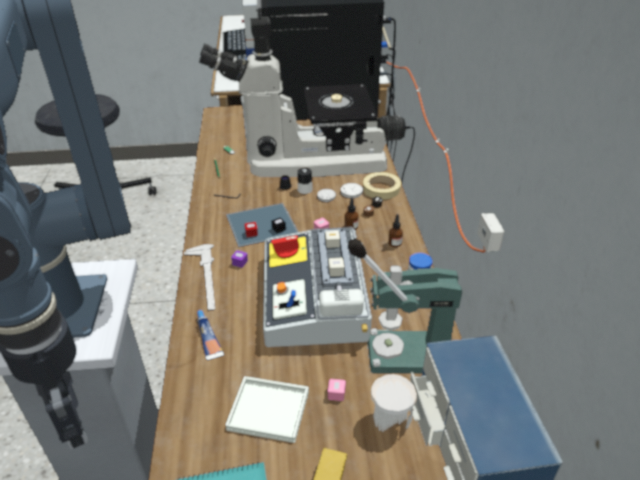

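The scene has two coloured mounts: black at top (249,268) and red at (252,295). The white mounts are at (312,213) and (350,213), and the tray is at (458,277). I'll zoom in for detail.

```bash
cat > h.py <<'E'
import numpy as np, cv2
from workcell import readout, vision
def ray(c,u,v,z):
    d=c["R"].T@np.linalg.inv(c["K"])@np.array([u,v,1.]); o=-c["R"].T@c["t"]
    return o+d*(z-o[2])/d[2]
def proj(c,X):
    X=np.atleast_2d(X); p=(c["K"]@(c["R"]@X.T+c["t"][:,None])); return (p[:2]/p[2]).T
def crop(c,name,x0,y0,x1,y1,s,pts=()):
    im=np.ascontiguousarray(c["img"][:,:,::-1])[y0:y1,x0:x1]
    im=cv2.resize(im,None,fx=s,fy=s,interpolation=cv2.INTER_CUBIC)
    for p in pts:
        cv2.circle(im,(int((p[0]+.5-x0)*s),int((p[1]+.5-y0)*s)),2,(255,0,255),-1)
    cv2.imwrite(f"pics/{name}.png",im)
E
python3 - <<'E'
from h import *
c=vision.capture("top"); crop(c,"t1",280,185,415,285,5.9); crop(c,"t2",200,210,310,325,5)
c=vision.capture("side"); crop(c,"s1",255,220,375,350,4.6)
E
```

```text
(no output)
```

View pics/t1.png

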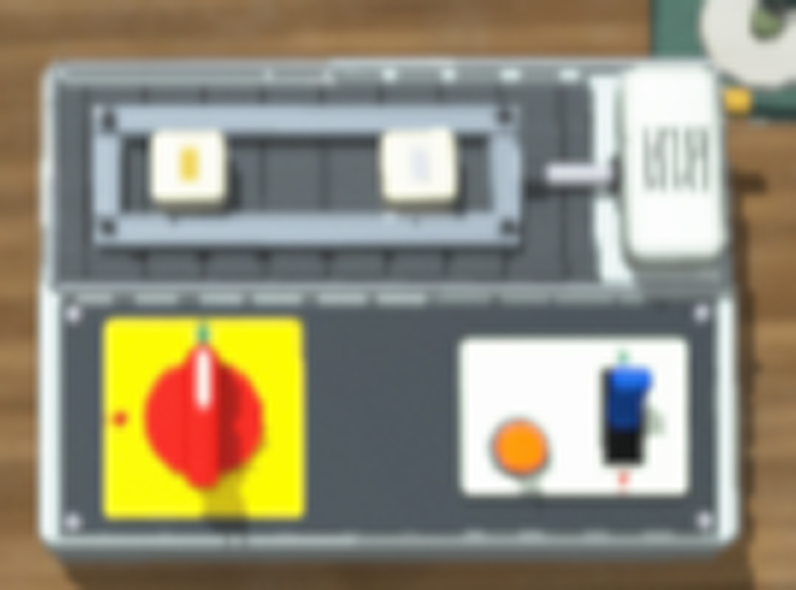

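View pics/t2.png

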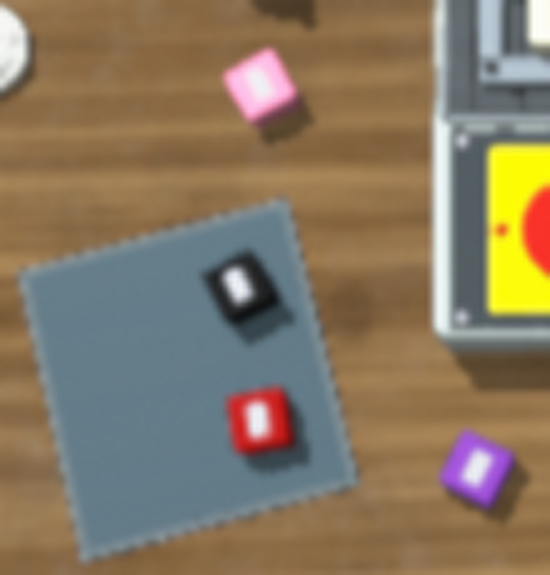

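View pics/s1.png

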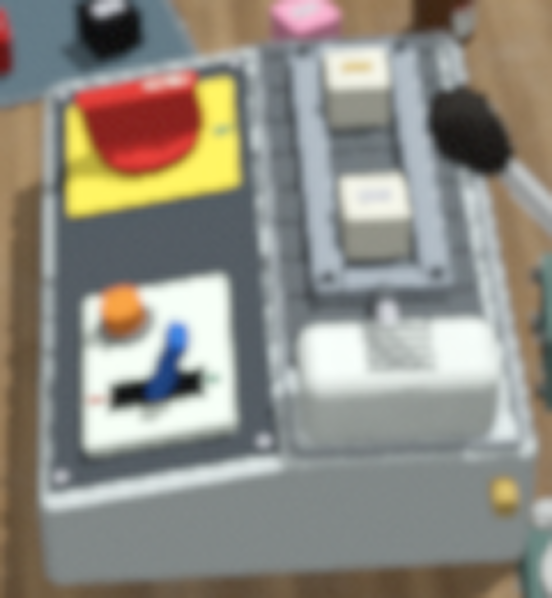

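```bash
cat >> h.py <<'E'
def tri(ct,a,cs,b):
    A=[];B=[]
    for c,p in((ct,a),(cs,b)):
        d=c["R"].T@np.linalg.inv(c["K"])@np.array([*p,1.]); d/=np.linalg.norm(d); o=-c["R"].T@c["t"]
        P=np.eye(3)-np.outer(d,d); A.append(P);B.append(P@o)
    X=np.linalg.lstsq(np.vstack(A),np.hstack(B),rcond=None)[0]
    return X,[np.linalg.norm(proj(c,X)[0]-p) for c,p in((ct,a),(cs,b))]
E
python3 - <<'E'
from h import *
np.set_printoptions(precision=4,suppress=True)
ct=vision.capture("top"); cs=vision.capture("side")
T=lambda x,y:((x+.5)/5.9-.5+280,(y+.5)/5.9-.5+185)
M=lambda x,y:((x+.5)/5-.5+200,(y+.5)/5-.5+210)
S=lambda x,y:((x+.5)/4.6-.5+255,(y+.5)/4.6-.5+220)
f=np.array([ray(ct,*T(*p),.091) for p in((93,105),(520,103),(522,247),(93,244))])
print("frame",f,f.mean(0)); 
e=f[0]-f[1]; print("len",np.linalg.norm(e),np.linalg.norm(f[0]-f[3]),"yaw y", np.degrees(np.arctan2(e[1],e[0]))-90)
for n,t,s in(("iso",(203,416),(137,88)),("btn",(520,445),(122,298)),("tip",(632,378),(178,333)),("w1",(189,164),(357,68)),("w2",(419,165),(374,196)),):
    print(n,*tri(ct,T(*t),cs,S(*s)))
for n,t in(("w1",(189,164)),("w2",(419,165))): print(n,ray(ct,*T(*t),.107))
for n,t in(("blk",(239,287)),("red",(258,420))): print(n,ray(ct,*M(*t),.029))
for u,v in((444,250),(483,257),(473,304),(433,296)): print("tray",ray(ct,u,v,.016))
for n,t in(("matTL",(20,272)),("TR",(285,201)),("BR",(356,484)),("BL",(85,560))): print(n,ray(ct,*M(*t),.003))
crop(ct,"tr",425,240,495,310,8)
crop(ct,"bm",232,250,272,312,9.5)
E
```

```text
frame [[ 0.6556  0.1011  0.091 ]
 [ 0.6503 -0.0846  0.091 ]
 [ 0.5857 -0.0817  0.091 ]
 [ 0.5931  0.1024  0.091 ]] [0.6212 0.0093 0.091 ]
len 0.18582548927476752 0.062459245329279336 yaw y -1.6163059106688564
iso [0.5133 0.0574 0.1064] [np.float64(0.11354119395049389), np.float64(0.1250774664882005)]
btn [ 0.4995 -0.0759  0.0902] [np.float64(0.12551940450138566), np.float64(0.1510894176435798)]
tip [ 0.5228 -0.1221  0.1091] [np.float64(0.1856417060862673), np.float64(0.22998034920102964)]
w1 [0.6216 0.06   0.1081] [np.float64(0.3602275603307445), np.float64(0.40285972884751126)]
w2 [ 0.6182 -0.0379  0.108 ] [np.float64(0.26834522206141875), np.float64(0.3190920715306167)]
w1 [0.6229 0.0601 0.107 ]
w2 [ 0.6192 -0.038   0.107 ]
blk [0.5022 0.2332 0.029 ]
red [0.4324 0.2231 0.029 ]
tray [ 0.533  -0.2901  0.016 ]
tray [ 0.5107 -0.392   0.016 ]
tray [ 0.3879 -0.3514  0.016 ]
tray [ 0.4119 -0.2494  0.016 ]
matTL [0.5186 0.3549 0.003 ]
TR [0.5528 0.2125 0.003 ]
BR [0.3999 0.1754 0.003 ]
BL [0.3653 0.317  0.003 ]
```

View pics/tr.png

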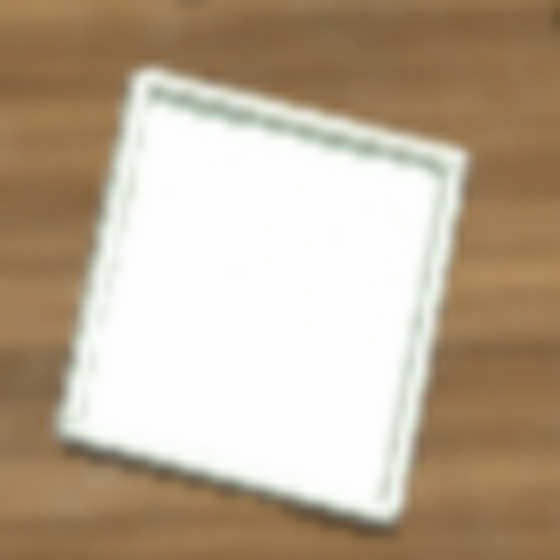

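View pics/bm.png

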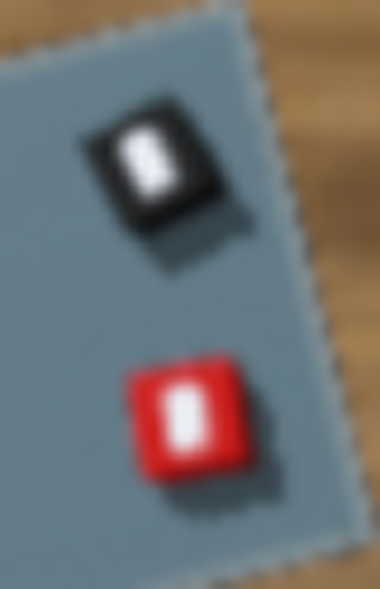

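```bash
cat >> h.py <<'E'
from scipy.spatial.transform import Rotation as Ro
def plan(p,rpy,off=(0,0,0)):
    """print shift (mm, tool axes) and rotvec (deg) from measured pose to target"""
    s=readout.sense(); R0=Ro.from_euler('xyz',s["ee_rot"],degrees=True); R1=Ro.from_euler('xyz',rpy,degrees=True)
    d=R0.inv().apply(np.array(p)-s["position"])*1000; w=(R0.inv()*R1).as_rotvec(degrees=True)
    print("shift",np.round(d,1),"rot",np.round(w,1),"|",round(np.linalg.norm(d)),round(np.linalg.norm(w)))
MY=-2.0
axis=Ro.from_euler('z',MY,degrees=True).apply([-np.sin(np.radians(10)),0,np.cos(np.radians(10))])
def tilt(yaw_slope):
    """rpy of tool pointing into panel; tool-down yaw yaw_slope (machine frame) tilted with panel"""
    R=Ro.from_euler('z',MY,degrees=True)*Ro.from_euler('y',-10,degrees=True)*Ro.from_euler('z',yaw_slope,degrees=True)*Ro.from_euler('x',180,degrees=True)
    return R.as_euler('xyz',degrees=True)
E
python3 - <<'E'
from h import *
ct=vision.capture("top"); cs=vision.capture("side")
print("knob",tri(ct,(453,180),cs,(357,247)))
print("R@axis",axis)
r=tilt(180); print(r)
plan((.40,0.04,.30),r)
print(cs["R"].T@-cs["t"], ct["R"].T@-ct["t"])
crop(ct,"pr",380,110,500,210,6); crop(cs,"ps",330,220,480,400,3.3)
E
```

```text
knob (array([ 0.62626627, -0.23831235,  0.30504907]), [np.float64(0.19847917128899797), np.float64(0.25502964976674425)])
R@axis [-0.1735424   0.00606023  0.98480775]
[180.  10. 178.]
shift [ 381.4 -398.1  -49.7] rot [ -13.4   -3.1 -153.4] | 554 154
[ 0.50250386 -0.95675744  0.87940871] [0.31006173 0.05392319 1.18308147]
```

View pics/pr.png

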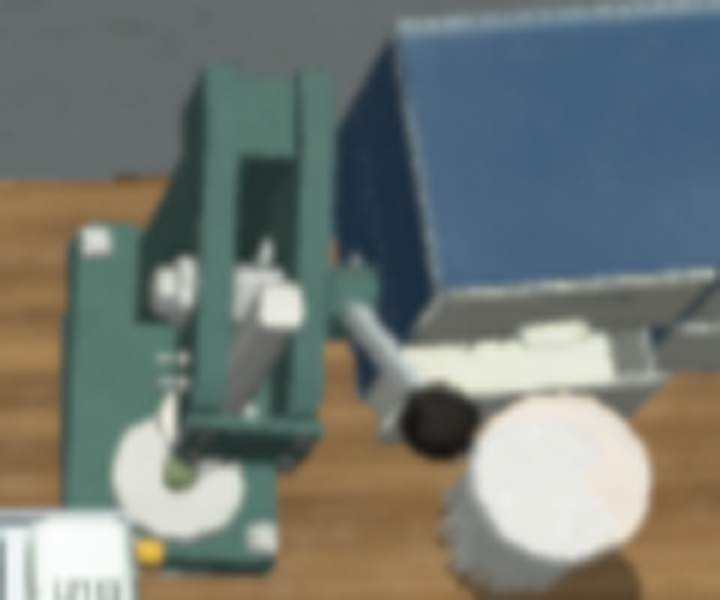

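View pics/ps.png

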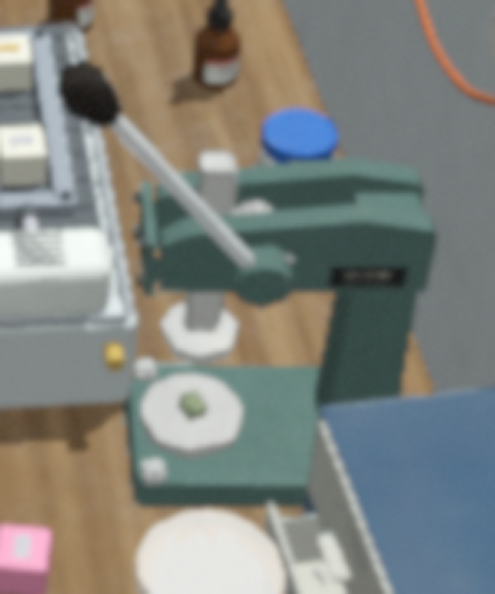

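Emit:
{"method": "carry_out", "body": {
  "rows": [
    [[38,-40,-5],[0,0,-8]],
    [[76,-80,-10],[0,0,-16]],
    [[114,-119,-15],[0,0,-24]],
    [[152,-159,-20],[0,0,-32]],
    [[190,-199,-25],[0,0,-40]],
    [[228,-239,-30],[0,0,-48]],
    [[267,-279,-35],[0,0,-56]],
    [[305,-318,-40],[0,0,-64]],
    [[343,-358,-45],[0,0,-72]],
    [[381,-398,-50],[0,0,-80]]
  ],
  "claw": 0
}}

```text
time_s: 1.4
position: [0.3822, -0.0083, 0.2961]
ee_rot: [179.9, 0.1, 104.4]
force: [2.0, -0.9, 0.4]
width: 0.043
```

Run:
```python
from h import *
s=readout.sense(); print(s["time_s"],s["position"],s["ee_rot"],s["width"],s["qpos"])
g=np.array([.5133,.0574,.1064])-.010*axis
plan(g+.06*axis,tilt(180)); plan(g,tilt(180))
```

```text
1.4 [ 0.38220756 -0.00825614  0.29609884] [1.79911933e+02 5.38787931e-02 1.04434870e+02] 0.04301858260177893 [-1.13077372e+01 -1.74213249e+01 -7.21735566e+00  1.00101241e+02
 -1.02812559e-02  6.42573420e+01]
shift [ 33.5 134.8 140.6] rot [ -6.4  -8.5 -73.4] | 198 74
shift [ 30.6 144.7 199.7] rot [ -6.4  -8.5 -73.4] | 249 74
```

```bash
cat >> h.py <<'E'
def planf(p0,rpy0,p,rpy):
    R0=Ro.from_euler('xyz',rpy0,degrees=True); R1=Ro.from_euler('xyz',rpy,degrees=True)
    d=R0.inv().apply(np.array(p)-np.array(p0))*1000; w=(R0.inv()*R1).as_rotvec(degrees=True)
    print("shift",np.round(d,1),"rot",np.round(w,1),"|",round(np.linalg.norm(d)),round(np.linalg.norm(w)))
E
python3 - <<'E'
from h import *
g=np.array([.5133,.0574,.1064])-.010*axis
planf((.4,.04,.3),(180,0,104.1),g+.06*axis,tilt(180))
E
```

```text
shift [ -8.3 105.8 144.4] rot [ -6.4  -8.6 -73.7] | 179 74
```

Emit:
{"method": "carry_out", "body": {
  "rows": [
    [[-1,13,18],[-0.8,-1.1,-8]],
    [[-2,26,36],[-1.6,-2.1,-16]],
    [[-3,40,54],[-2.3,-3.1,-24]],
    [[-4,53,72],[-2.9,-3.9,-32]],
    [[-5,66,90],[-3.6,-4.8,-40]],
    [[-6,79,108],[-4.3,-5.8,-48]],
    [[-7,93,126],[-5,-6.8,-56]],
    [[-8.3,105.8,144.4],[-5.8,-7.8,-65]],
    [[-8.3,105.8,144.4],[-6.4,-8.6,-73]],
    [[-8.3,105.8,144.4],[-6.4,-8.6,-73.7]]
  ]
}}

```text
time_s: 2.4
position: [0.4856, 0.0075, 0.15]
ee_rot: [-180.0, 9.9, 178.0]
force: [-0.5, -1.1, 0.9]
width: 0.0426
```

Emit:
{"method": "carry_out", "body": {
  "rows": [
    [[0,0,0],[0,0,0]],
    [[0,0,0],[0,0,0]],
    [[0,0,0],[0,0,0]],
    [[0,0,0],[0,0,0]]
  ]
}}

```text
time_s: 2.8
position: [0.4868, 0.0075, 0.1517]
ee_rot: [-179.9, 10.0, 178.0]
force: [0.5, -0.5, -0.2]
width: 0.0428
```

Run:
```python
from h import *
s=readout.sense(); print(s["time_s"],s["position"],s["ee_rot"],s["width"],s["qpos"])
g=np.array([.5133,.0574,.1064])-.010*axis
plan(g+.06*axis,tilt(180)); plan(g,tilt(180))
c=vision.capture("side"); crop(c,"s2",220,150,380,310,3.7)
c=vision.capture("top"); crop(c,"t3",260,175,420,300,5)
```

```text
2.8 [0.48682631 0.00748015 0.15165844] [-179.94772068   10.04238905  177.97364355] 0.04275528348256227 [ -7.57986243 -13.70918833 -21.50459926  72.20340036   0.91489108
  -5.46885879]
shift [-16.5  50.8  -1.2] rot [-0.1  0.  -0. ] | 53 0
shift [-16.4  50.9  58.8] rot [-0.1  0.  -0. ] | 79 0
```

View pics/s2.png

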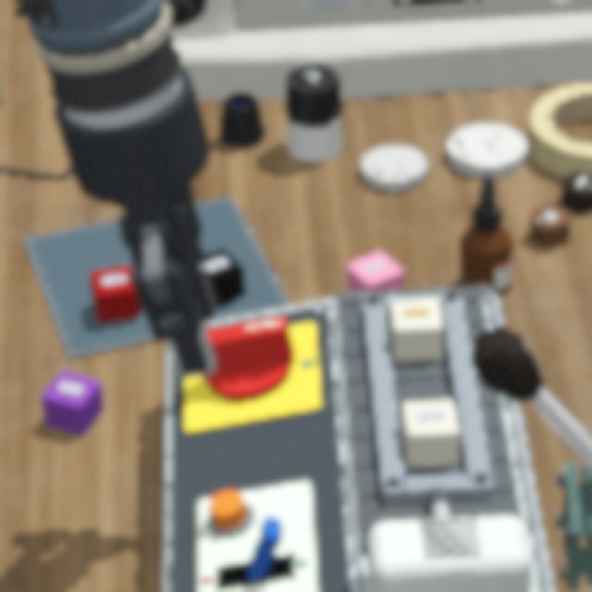

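View pics/t3.png

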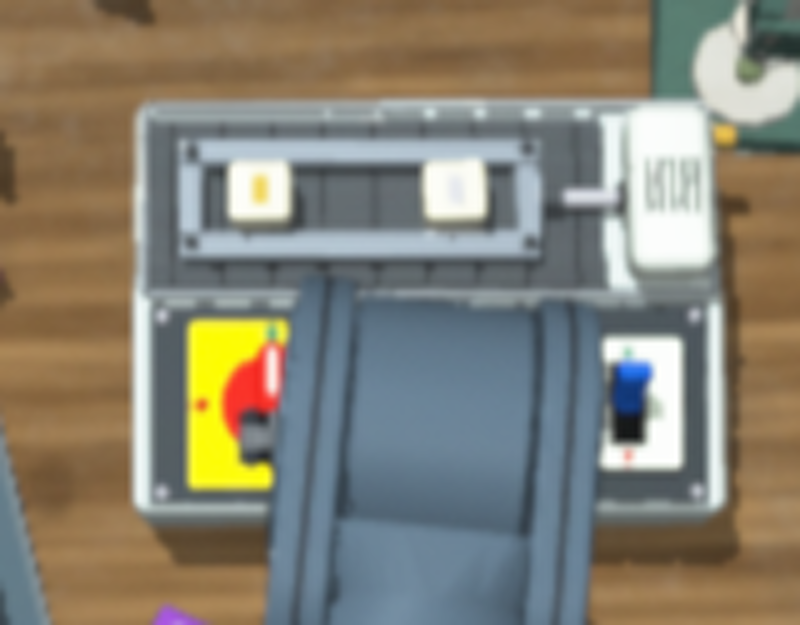

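Emit:
{"method": "carry_out", "body": {
  "rows": [
    [[-8,25,0],[0,0,0]],
    [[-16.4,50.8,0],[0,0,0]],
    [[-16.4,50.8,0],[0,0,0]],
    [[-16.4,50.8,0],[0,0,0]],
    [[-16.4,50.8,12],[0,0,0]],
    [[-16.4,50.8,24],[0,0,0]],
    [[-16.4,50.8,36],[0,0,0]],
    [[-16.4,50.8,48],[0,0,0]],
    [[-16.4,50.9,58.8],[0,0,0]],
    [[-16.4,50.9,58.8],[0,0,0]]
  ]
}}

```text
time_s: 3.9
position: [0.5129, 0.0572, 0.093]
ee_rot: [-179.9, 9.7, 178.0]
force: [0.1, 0.3, -0.3]
width: 0.043
```

Run:
```python
from h import *
g=np.array([.5133,.0574,.1064])-.010*axis
plan(g,tilt(180))
c=vision.capture("side"); crop(c,"s3",220,150,380,310,3.7)
c=vision.capture("top"); crop(c,"t4",260,175,420,300,5)
```

```text
shift [-2.7  0.2 -3.1] rot [-0.1 -0.3 -0. ] | 4 0
```

View pics/s3.png

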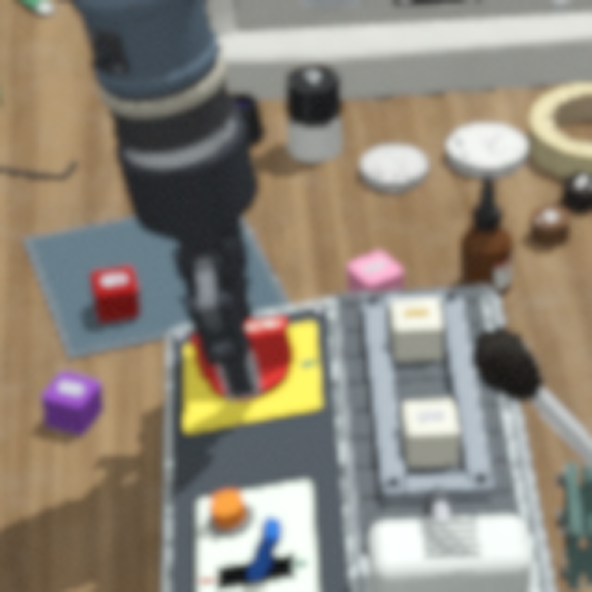

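Emit:
{"method": "carry_out", "body": {
  "rows": [
    [[-2,0,-1.5],[0,0,0]],
    [[-2,0,-1.5],[0,0,0]],
    [[-2,0,-1.5],[0,0,0]],
    [[-2,0,-1.5],[0,0,0]],
    [[-2,0,-1.5],[0,0,0]],
    [[-2,0,-1.5],[0,0,0]],
    [[-2,0,-1.5],[0,0,0]]
  ],
  "claw": -1,
  "squeeze": 50
}}

```text
time_s: 4.7
position: [0.5175, 0.06, 0.0995]
ee_rot: [179.7, 10.2, 178.1]
force: [0.2, 6.4, 0.8]
width: 0.0139
```

Emit:
{"method": "carry_out", "body": {
  "rows": [
    [[0,0,0],[0,0,-8]],
    [[0,0,0],[0,0,-16]],
    [[0,0,0],[0,0,-24]],
    [[0,0,0],[0,0,-32]],
    [[0,0,0],[0,0,-40]],
    [[0,0,0],[0,0,-48]],
    [[0,0,0],[0,0,-56]],
    [[0,0,0],[0,0,-64]],
    [[0,0,0],[0,0,-72]],
    [[0,0,0],[0,0,-80]]
  ]
}}

```text
time_s: 5.7
position: [0.5152, 0.063, 0.0991]
ee_rot: [-170.3, 2.3, -101.2]
force: [-6.1, 13.7, 5.8]
width: 0.0142
```

Emit:
{"method": "carry_out", "body": {
  "rows": [
    [[0,0,0],[0,0,-8]],
    [[0,0,0],[0,0,-11]],
    [[0,0,0],[0,0,-11]],
    [[0,0,0],[0,0,-11]]
  ]
}}

```text
time_s: 6.1
position: [0.5147, 0.0631, 0.0989]
ee_rot: [-170.2, 0.5, -90.7]
force: [-7.9, 13.2, 7.1]
width: 0.0142
```

Run:
```python
from h import *
g=np.array([.5133,.0574,.1064])-.010*axis
plan(g,tilt(270))
c=vision.capture("side"); crop(c,"s4",220,150,380,310,3.7)
c=vision.capture("top"); crop(c,"t5",260,175,420,300,5)
```

```text
shift [ 5.7 -0.   2.4] rot [0.2 0.7 1.2] | 6 1
```

View pics/s4.png

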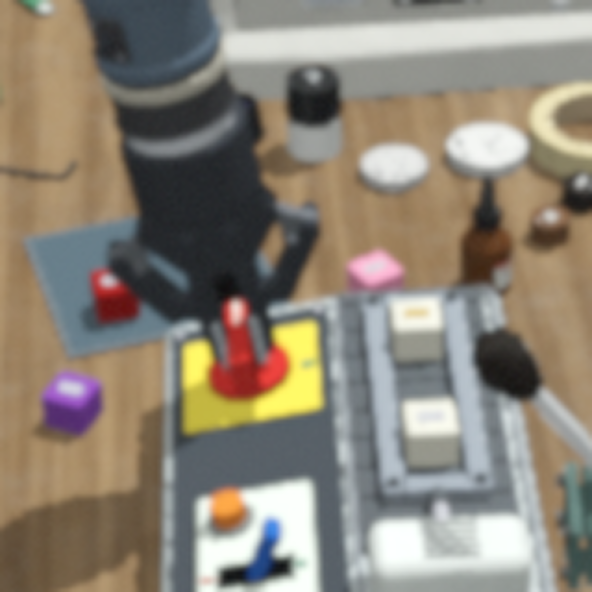

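Emit:
{"method": "carry_out", "body": {
  "rows": [
    [[0,0,0],[0,0,0]],
    [[0,0,0],[0,0,0]],
    [[0,0,0],[0,0,0]],
    [[0,0,-20],[0,0,0]],
    [[0,0,-45],[0,0,0]],
    [[0,0,-70],[0,0,0]],
    [[0,0,-90],[0,0,0]],
    [[0,0,-90],[0,0,0]],
    [[0,0,-90],[0,0,0]]
  ],
  "claw": 0.15
}}

```text
time_s: 7.1
position: [0.5012, 0.0576, 0.1866]
ee_rot: [-169.9, -0.2, -91.0]
force: [-0.2, 0.0, -0.4]
width: 0.049
```

Run:
```python
from h import *
s=readout.sense(); print(s["qpos"],s["width"])
plan((.622,.061,.19),(180,0,-92))
c=vision.capture("side"); crop(c,"s5",220,150,380,310,3.7)
c=vision.capture("top"); crop(c,"t6",230,175,420,325,4)
```

```text
[ -0.91092847 -11.23863468 -15.47088624  75.70787599  -0.25517026
 -89.90946846] 0.049028014479670534
shift [  -5.6 -119.4   17.7] rot [-10.1  -0.2   1. ] | 121 10
```

View pics/s5.png

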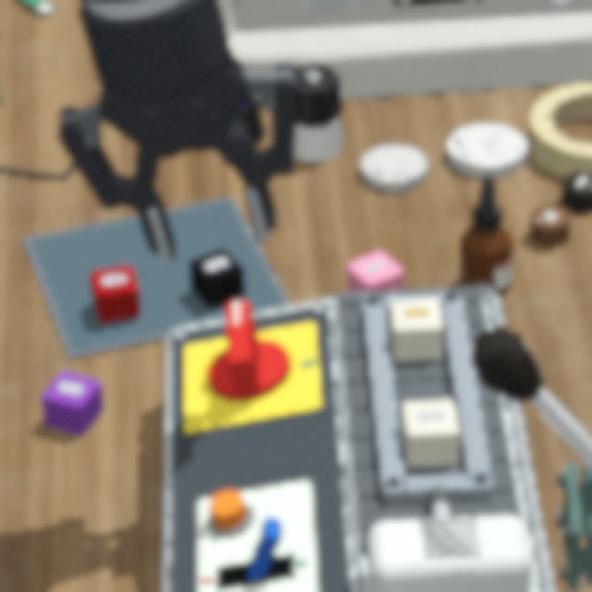

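View pics/t6.png

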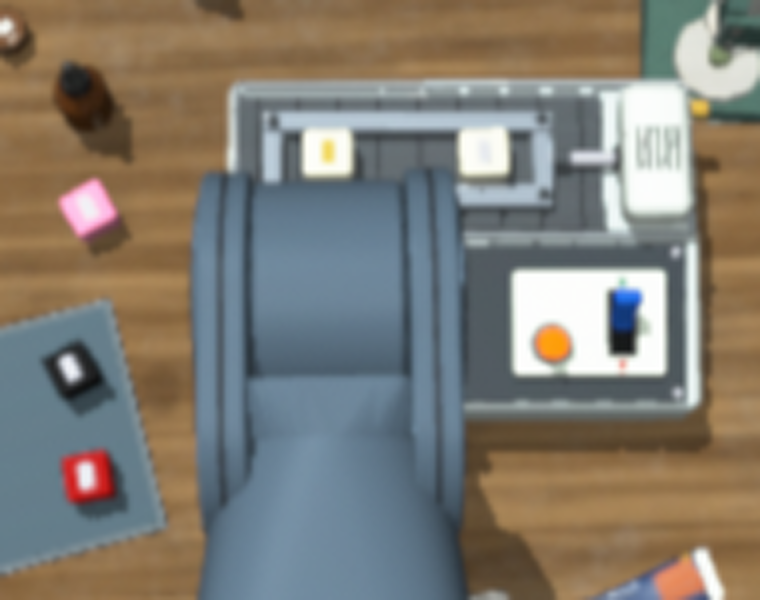

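Emit:
{"method": "carry_out", "body": {
  "rows": [
    [[-1,-24,-2],[-2,0,0.2]],
    [[-2,-48,0],[-4,0,0.4]],
    [[-3.4,-72,5],[-6,0,0.6]],
    [[-4.5,-96,11],[-8,0,0.8]],
    [[-5.6,-119.4,17.7],[-10.1,-0.2,1]],
    [[-5.6,-119.4,17.7],[-10.1,-0.2,1]],
    [[-5.6,-119.4,17.7],[-10.1,-0.2,1]],
    [[-5.6,-119.4,17.7],[-10.1,-0.2,1]]
  ]
}}

```text
time_s: 8.0
position: [0.6205, 0.0614, 0.1891]
ee_rot: [179.8, 0.1, -92.0]
force: [-0.3, -0.7, 0.2]
width: 0.0488
```

Run:
```python
from h import *
plan((.622,.061,.113),(180,0,-92))
c=vision.capture("side"); crop(c,"s6",240,150,400,310,3.7)
```

```text
shift [ 0.5 -1.8 76.1] rot [0.2 0.1 0. ] | 76 0
```

View pics/s6.png

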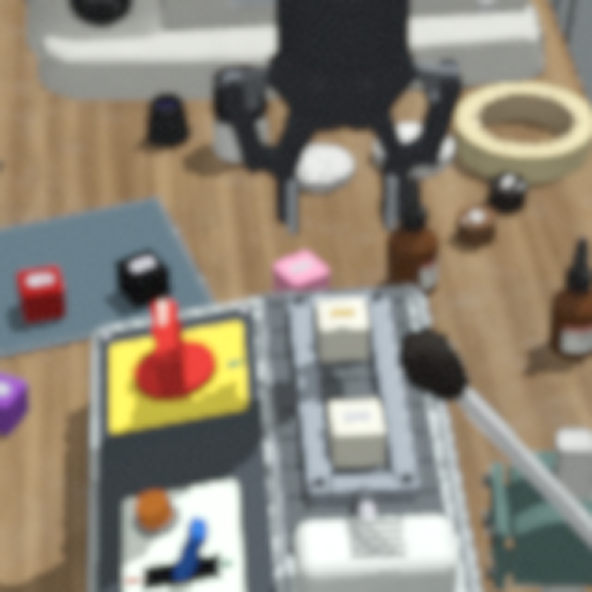

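Run:
```python
from h import *
c=vision.capture("side")
print([((p-[240,150])*3.7) for p in proj(c,[[.6205,.0614,.170],[.6205,.0614,.174],[.6205+.0245,.0614,.172],[.6205-.0245,.0614,.172]])])
```

```text
[array([340.9645903 , 226.43050901]), array([340.99308778, 220.82142113]), array([382.31606907, 221.01245037]), array([299.54727201, 226.25112446])]
```

Emit:
{"method": "carry_out", "body": {
  "rows": [
    [[0.5,-1.5,12],[0,0,0]],
    [[0.5,-1.5,26],[0,0,0]],
    [[0.5,-1.5,40],[0,0,0]],
    [[0.5,-1.5,54],[0,0,0]],
    [[0.5,-1.5,66],[0,0,0]],
    [[0.5,-1.5,75],[0,0,0]],
    [[0.5,-1.5,75],[0,0,0]],
    [[0.5,-1.5,75],[0,0,0]]
  ]
}}

```text
time_s: 8.9
position: [0.6228, 0.061, 0.1146]
ee_rot: [179.9, 0.1, -92.0]
force: [0.2, -0.8, -0.5]
width: 0.0493
```

Run:
```python
from h import *
plan((.622,.061,.113),(180,0,-92))
c=vision.capture("side"); crop(c,"s7",240,150,400,310,3.7)
```

```text
shift [0.  0.8 1.6] rot [0.1 0.1 0. ] | 2 0
```

View pics/s7.png

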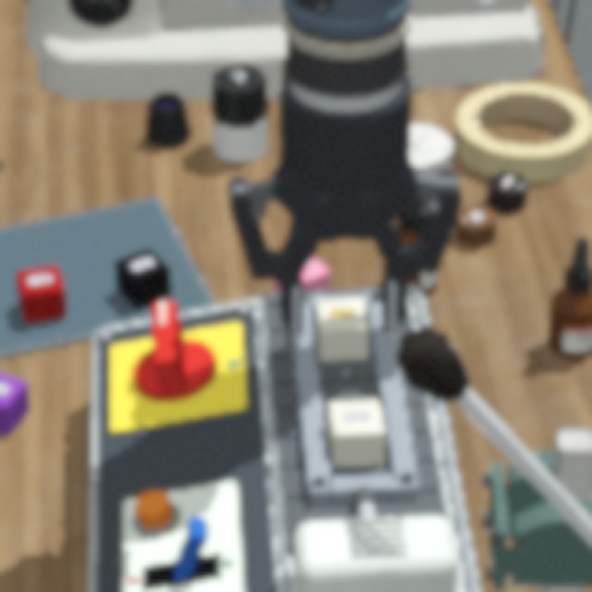

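Emit:
{"method": "carry_out", "body": {
  "rows": [
    [[0,0,1],[0,0,0]],
    [[0,0,1],[0,0,0]],
    [[0,0,1],[0,0,0]],
    [[0,0,1],[0,0,0]],
    [[0,0,1],[0,0,0]],
    [[0,0,1],[0,0,0]]
  ],
  "claw": -1,
  "squeeze": 50
}}

```text
time_s: 9.55
position: [0.6236, 0.0609, 0.1149]
ee_rot: [-180.0, 0.1, -92.0]
force: [0.6, 0.2, 5.5]
width: 0.0286
```

Run:
```python
from h import *
s=readout.sense(); print(s["position"],s["ee_rot"],s["width"],s["force"])
plan((.45,-.2,.2),(180,0,-104))
c=vision.capture("side"); crop(c,"s8",240,150,400,310,3.7)
c=vision.capture("top"); crop(c,"t8",425,240,495,310,8)
```

```text
[0.623636   0.06094671 0.11494279] [-1.79970505e+02  6.32467895e-02 -9.19925011e+01] 0.028560700463205767 [0.6407598  0.23565342 5.50433592]
shift [266.7 164.4 -85.4] rot [-0.   0.1 12. ] | 325 12
```

View pics/s8.png

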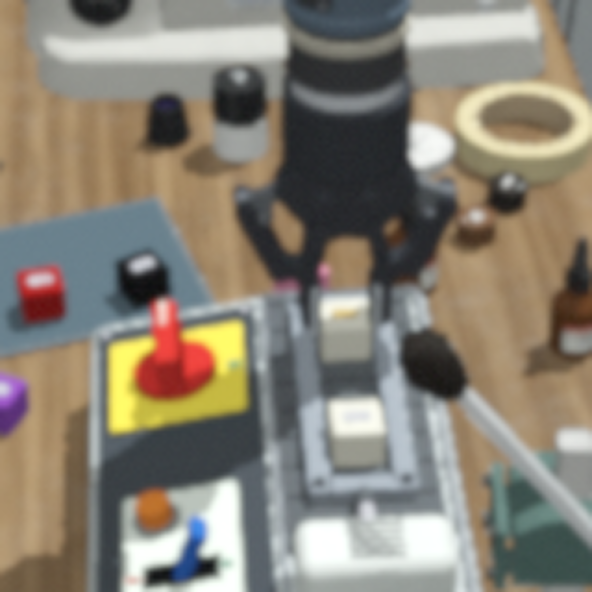

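Run:
```python
from h import *
ct=vision.capture("top"); cs=vision.capture("side")
f=np.array([ray(ct,425+(x+.5)/8-.5,240+(y+.5)/8-.5,.016) for x,y in((135,68),(470,150),(398,528),(57,440))])
c=f.mean(0); print(f,c)
for a,b in((0,3),(1,2),(0,1),(3,2)):
    d=f[a]-f[b]; print(np.linalg.norm(d),np.degrees(np.arctan2(d[1],d[0])))
print(proj(cs,f))
crop(cs,"trs",215,365,320,450,7,proj(cs,f))
```

```text
[[ 0.5385372  -0.28377549  0.016     ]
 [ 0.50709912 -0.39244307  0.016     ]
 [ 0.38373187 -0.35433932  0.016     ]
 [ 0.41574844 -0.24633088  0.016     ]] [ 0.46127916 -0.31922219  0.016     ]
0.12837125397474902 -16.959158954152706
0.12911767084871398 -17.164056164378298
0.11312381269499765 73.86457438656876
0.11265382391162851 73.48877904287546
[[308.97682508 386.43102153]
 [295.86446559 438.81097745]
 [224.53841651 425.85032244]
 [243.32364851 375.82434624]]
```

View pics/trs.png

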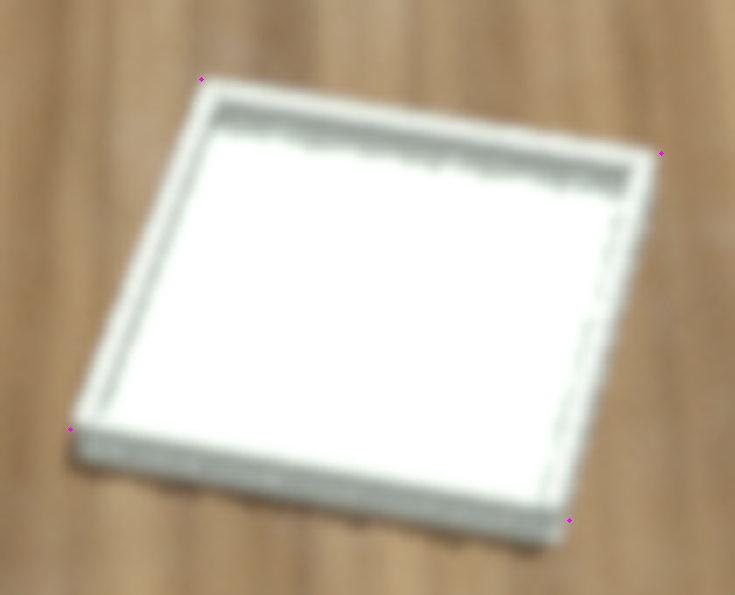

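Emit:
{"method": "carry_out", "body": {
  "rows": [
    [[0,0,-8],[0,0,0]],
    [[0,0,-20],[0,0,0]],
    [[0,0,-40],[0,0,0]],
    [[0,0,-62],[0,0,0]],
    [[0,0,-85],[0,0,0]],
    [[0,0,-85],[0,0,0]]
  ]
}}

```text
time_s: 10.35
position: [0.6249, 0.0609, 0.2034]
ee_rot: [-179.7, 0.1, -92.0]
force: [-0.4, 0.6, -0.0]
width: 0.0286
```

Run:
```python
from h import *
plan((.48,-.13,.2),(180,0,-99))
plan((.468,-.295,.2),(180,0,-106.7))
c=vision.capture("side"); crop(c,"s9",240,100,400,310,2.8)
```

```text
shift [195.8 138.2   2.4] rot [-0.3  0.1  7. ] | 240 7
shift [361.1 144.5   2.1] rot [-0.3  0.1 14.7] | 389 15
```

View pics/s9.png

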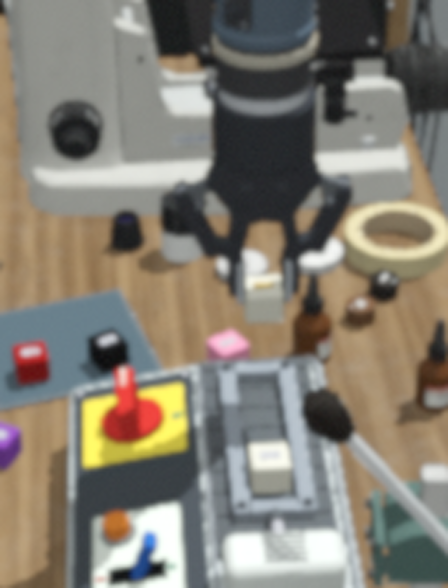

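Mount 1 is held and clear of the slot. I'll take it to the tray.

Emit:
{"method": "carry_out", "body": {
  "rows": [
    [[33,30,0],[0,0,1]],
    [[66,60,0],[0,0,2]],
    [[100,90,0],[0,0,3]],
    [[140,115,0],[0,0,5]],
    [[185,132,0],[0,0,7]],
    [[230,140,0],[0,0,9]],
    [[275,144,1],[0,0,11]],
    [[320,144.5,2],[0,0,13]],
    [[361,144.5,2],[-0.3,0.1,14.7]],
    [[361,144.5,2],[-0.3,0.1,14.7]]
  ]
}}

```text
time_s: 11.4
position: [0.4644, -0.2991, 0.1937]
ee_rot: [179.4, -0.2, -107.1]
force: [0.2, 0.5, -0.2]
width: 0.0283
```

Emit:
{"method": "carry_out", "body": {
  "rows": [
    [[0,0,0],[0,0,0]],
    [[0,0,0],[0,0,0]],
    [[0,0,0],[0,0,0]]
  ]
}}

```text
time_s: 11.7
position: [0.4661, -0.2934, 0.1962]
ee_rot: [179.5, -0.1, -106.6]
force: [-0.1, 0.0, -0.6]
width: 0.0286
```

Run:
```python
from h import *
print(readout.sense()["qpos"])
plan((.468,-.295,.0395),(180,0,-106.7))
```

```text
[ -39.04304011    6.68805221    3.7156228    87.41844058   -0.23507445
 -112.45920952]
shift [  0.8  -3.5 156.7] rot [ 0.5 -0.1  0.1] | 157 0
```

Emit:
{"method": "carry_out", "body": {
  "rows": [
    [[1,-1.5,25],[0,0,0]],
    [[1,-1.5,55],[0.3,0,0]],
    [[1,-1.5,85],[0.5,0,0]],
    [[1,-1.5,110],[0.5,0,0]],
    [[1,-1.5,130],[0.5,0,0]],
    [[1,-1.5,145],[0.5,0,0]],
    [[1,-1.5,153],[0.5,0,0]],
    [[1,-1.5,153],[0.5,0,0]],
    [[1,-1.5,153],[0.5,0,0]]
  ]
}}

```text
time_s: 12.6
position: [0.4667, -0.2965, 0.0446]
ee_rot: [-179.8, -0.1, -106.7]
force: [0.5, -0.7, 0.5]
width: 0.0283
```

Run:
```python
from h import *
plan((.468,-.295,.0385),(180,0,-106.7))
c=vision.capture("side"); crop(c,"s10",200,290,360,450,3.7)
```

```text
shift [-1.8 -0.8  6.1] rot [-0.2 -0.1  0. ] | 6 0
```

View pics/s10.png

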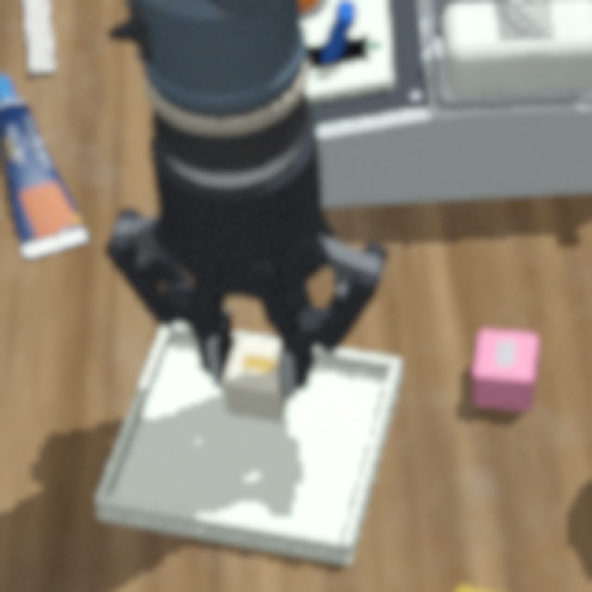

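Emit:
{"method": "carry_out", "body": {
  "rows": [
    [[0,0,3],[0,0,0]],
    [[0,0,5],[0,0,0]],
    [[0,0,5],[0,0,0]]
  ]
}}

```text
time_s: 12.95
position: [0.466, -0.2963, 0.0386]
ee_rot: [-179.9, -0.1, -106.7]
force: [-0.4, -1.4, 0.1]
width: 0.0288
```

Emit:
{"method": "carry_out", "body": {
  "rows": [
    [[0,0,1],[0,0,0]],
    [[0,0,2],[0,0,0]],
    [[0,0,2],[0,0,0]]
  ]
}}

```text
time_s: 13.25
position: [0.4662, -0.2965, 0.0379]
ee_rot: [-179.9, -0.1, -106.7]
force: [-2.1, 1.1, 6.1]
width: 0.0287
```

Emit:
{"method": "carry_out", "body": {
  "rows": [
    [[0,0,-0.5],[0,0,0]],
    [[0,0,-0.5],[0,0,0]],
    [[0,0,-0.5],[0,0,0]],
    [[0,0,-0.5],[0,0,0]],
    [[0,0,-30],[0,0,0]],
    [[0,0,-70],[0,0,0]],
    [[0,0,-110],[0,0,0]],
    [[0,0,-150],[0,0,0]],
    [[0,0,-160],[0,0,0]],
    [[0,0,-160],[0,0,0]]
  ],
  "claw": 0.15
}}

```text
time_s: 14.25
position: [0.4672, -0.2969, 0.1993]
ee_rot: [-179.6, -0.2, -106.7]
force: [-0.0, -1.1, -0.2]
width: 0.0495
```

Run:
```python
from h import *
plan((.48,-.15,.2),(180,0,-99))
plan((.619,-.037,.19),(180,0,-92))
c=vision.capture("side"); crop(c,"s11",200,220,400,450,2.6)
```

```text
shift [-144.4   29.9   -1.5] rot [-0.4 -0.3 -7.7] | 147 8
shift [-292.6  -70.7    8.6] rot [ -0.4  -0.3 -14.7] | 301 15
```

View pics/s11.png

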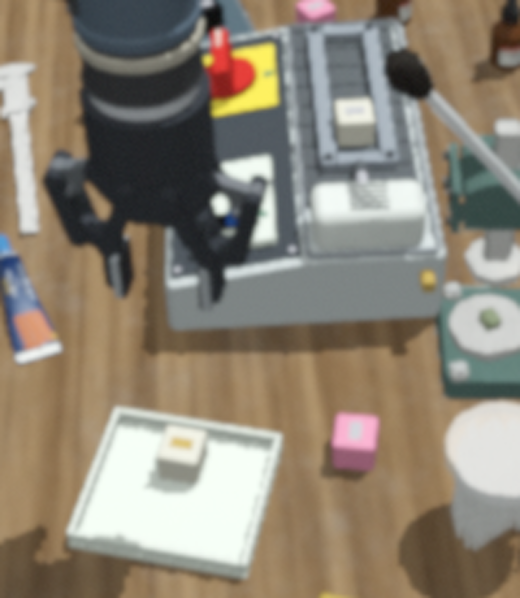

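Emit:
{"method": "carry_out", "body": {
  "rows": [
    [[-40,8,0],[0,0,-2]],
    [[-85,17,0],[0,0,-4]],
    [[-130,22,0],[0,0,-7]],
    [[-170,15,2],[0,0,-9]],
    [[-205,-5,4],[0,0,-11]],
    [[-240,-30,6],[0,0,-13]],
    [[-270,-55,8],[0,0,-14]],
    [[-292.6,-70.7,8.6],[-0.4,-0.3,-14.7]],
    [[-292.6,-70.7,8.6],[-0.4,-0.3,-14.7]],
    [[-292.6,-70.7,8.6],[-0.4,-0.3,-14.7]]
  ]
}}

```text
time_s: 15.3
position: [0.6163, -0.0354, 0.1841]
ee_rot: [179.4, 0.2, -91.9]
force: [-0.0, -0.6, -0.4]
width: 0.0488
```

Emit:
{"method": "carry_out", "body": {
  "rows": [
    [[0,0,0],[0,0,0]],
    [[0,0,0],[0,0,0]],
    [[0,0,0],[0,0,0]]
  ]
}}

```text
time_s: 15.6
position: [0.6171, -0.0367, 0.1879]
ee_rot: [179.7, 0.2, -92.1]
force: [-0.5, 0.5, -0.1]
width: 0.049
```

Run:
```python
from h import *
plan((.619,-.037,.114),(180,0,-92))
```

```text
shift [ 0.5 -2.3 73.9] rot [ 0.3  0.2 -0.1] | 74 0
```

Emit:
{"method": "carry_out", "body": {
  "rows": [
    [[0.5,-1.5,12],[0,0,0]],
    [[0.5,-1.5,26],[0,0,0]],
    [[0.5,-1.5,40],[0,0,0]],
    [[0.5,-1.5,54],[0,0,0]],
    [[0.5,-1.5,66],[0,0,0]],
    [[0.5,-1.5,72],[0,0,0]],
    [[0.5,-1.5,72],[0,0,0]],
    [[0.5,-1.5,72],[0,0,0]]
  ]
}}

```text
time_s: 16.4
position: [0.619, -0.0362, 0.1158]
ee_rot: [179.7, 0.2, -92.0]
force: [0.5, -0.7, 0.6]
width: 0.0494
```

Emit:
{"method": "carry_out", "body": {
  "rows": [
    [[0,0,0],[0,0,0]],
    [[0,0,0],[0,0,0]],
    [[0,0,0],[0,0,0]],
    [[0,0,0],[0,0,0]],
    [[0,0,0],[0,0,0]],
    [[0,0,0],[0,0,0]]
  ],
  "claw": -1,
  "squeeze": 50
}}

```text
time_s: 17.0
position: [0.6197, -0.0363, 0.117]
ee_rot: [179.9, 0.2, -92.0]
force: [0.3, -0.6, 6.7]
width: 0.0285
```

Emit:
{"method": "carry_out", "body": {
  "rows": [
    [[0,0,-8],[0,0,0]],
    [[0,0,-20],[0,0,0]],
    [[0,0,-40],[0,0,0]],
    [[0,0,-62],[0,0,0]],
    [[0,0,-85],[0,0,0]],
    [[0,0,-85],[0,0,0]],
    [[0,0,-85],[0,0,0]]
  ]
}}

```text
time_s: 17.7
position: [0.6195, -0.0366, 0.2009]
ee_rot: [179.8, 0.2, -92.0]
force: [-0.3, -0.1, -1.0]
width: 0.0281
```

Run:
```python
from h import *
plan((.454,-.343,.2),(180,0,-106.7))
c=vision.capture("side"); crop(c,"s12",200,120,400,350,2.6)
```

```text
shift [312.  154.8   0.4] rot [ 0.3  0.2 14.7] | 348 15
```

View pics/s12.png

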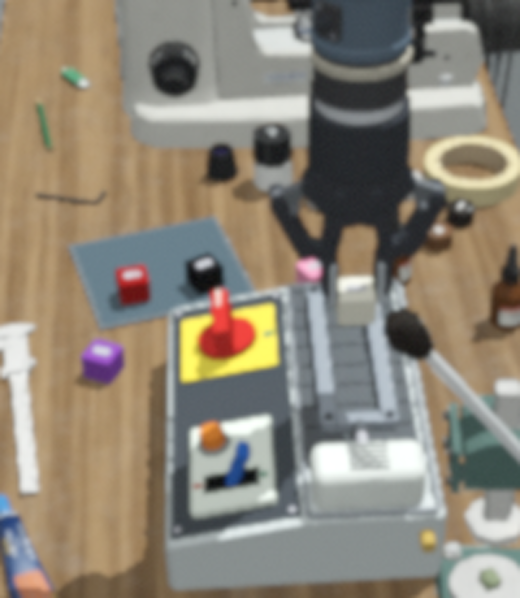

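Emit:
{"method": "carry_out", "body": {
  "rows": [
    [[28,35,0],[0,0,1]],
    [[56,70,0],[0,0,2]],
    [[86,102,0],[0,0,3]],
    [[125,128,0],[0,0,5]],
    [[170,145,0],[0,0,7]],
    [[215,152,0],[0,0,9]],
    [[260,155,0],[0,0,12]],
    [[295,155,0],[0.3,0,14]],
    [[312,154.8,0],[0.3,0.2,14.7]],
    [[312,154.8,0],[0.3,0.2,14.7]]
  ]
}}

```text
time_s: 18.75
position: [0.4525, -0.3442, 0.1979]
ee_rot: [179.8, 0.1, -106.9]
force: [-0.3, -0.6, -0.8]
width: 0.0282
```

Emit:
{"method": "carry_out", "body": {
  "rows": [
    [[0,0,0],[0,0,0]],
    [[0,0,0],[0,0,0]],
    [[0,0,0],[0,0,0]]
  ]
}}

```text
time_s: 19.05
position: [0.454, -0.3415, 0.2001]
ee_rot: [180.0, 0.0, -106.6]
force: [0.5, -0.5, 0.6]
width: 0.0285
```

Run:
```python
from h import *
plan((.454,-.343,.046),(180,0,-106.7))
```

```text
shift [  1.5  -0.5 154.1] rot [0.  0.  0.1] | 154 0
```

Emit:
{"method": "carry_out", "body": {
  "rows": [
    [[1.5,0,25],[0,0,0]],
    [[1.5,0,55],[0,0,0]],
    [[1.5,0,85],[0,0,0]],
    [[1.5,0,110],[0,0,0]],
    [[1.5,0,130],[0,0,0]],
    [[1.5,0,145],[0,0,0]],
    [[1.5,0,154],[0,0,0]],
    [[1.5,0,154],[0,0,0]],
    [[1.5,0,154],[0,0,0]]
  ]
}}

```text
time_s: 19.95
position: [0.4537, -0.3447, 0.0471]
ee_rot: [-179.9, -0.1, -106.7]
force: [0.5, 0.6, -0.3]
width: 0.0284
```

Emit:
{"method": "carry_out", "body": {
  "rows": [
    [[0,0,2],[0,0,0]],
    [[0,0,4],[0,0,0]],
    [[0,0,4],[0,0,0]]
  ]
}}

```text
time_s: 20.25
position: [0.4534, -0.3447, 0.0425]
ee_rot: [-180.0, -0.0, -106.7]
force: [0.6, -0.4, -0.5]
width: 0.0284
```

Emit:
{"method": "carry_out", "body": {
  "rows": [
    [[0,0,1],[0,0,0]],
    [[0,0,2],[0,0,0]],
    [[0,0,2],[0,0,0]]
  ]
}}

```text
time_s: 20.55
position: [0.4532, -0.3445, 0.0402]
ee_rot: [180.0, -0.0, -106.7]
force: [0.1, -0.4, -0.2]
width: 0.0282
```

Emit:
{"method": "carry_out", "body": {
  "rows": [
    [[0,0,1],[0,0,0]],
    [[0,0,2],[0,0,0]],
    [[0,0,2],[0,0,0]]
  ]
}}

```text
time_s: 20.85
position: [0.4532, -0.3446, 0.04]
ee_rot: [-180.0, -0.1, -106.7]
force: [-2.3, 1.9, 8.4]
width: 0.0282
```

Run:
```python
from h import *
c=vision.capture("side"); crop(c,"s13",200,310,360,450,4)
```

```text
(no output)
```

View pics/s13.png

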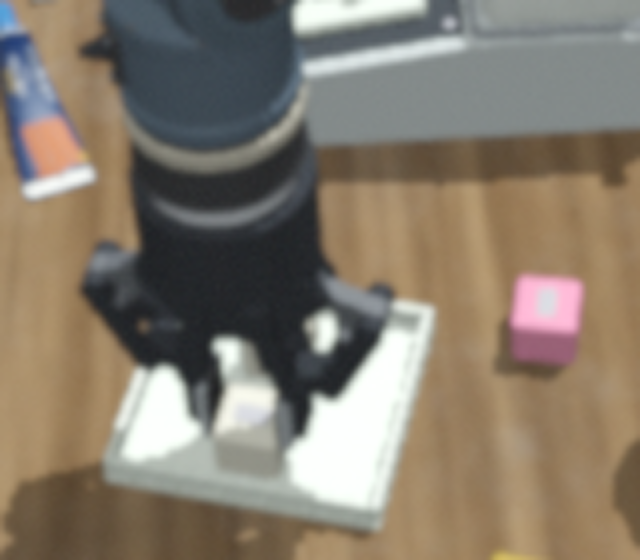

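Emit:
{"method": "carry_out", "body": {
  "rows": [
    [[0,0,-0.5],[0,0,0]],
    [[0,0,-0.5],[0,0,0]],
    [[0,0,-0.5],[0,0,0]],
    [[0,0,-0.5],[0,0,0]],
    [[0,0,-30],[0,0,0]],
    [[0,0,-70],[0,0,0]],
    [[0,0,-110],[0,0,0]],
    [[0,0,-150],[0,0,0]],
    [[0,0,-180],[0,0,0]],
    [[0,0,-180],[0,0,0]]
  ],
  "claw": 0.2
}}

```text
time_s: 21.9
position: [0.4553, -0.3464, 0.2244]
ee_rot: [-179.5, -0.3, -106.7]
force: [0.9, -1.4, 0.6]
width: 0.0514
```

Run:
```python
from h import *
s=readout.sense(); print(s["position"],s["ee_rot"],s["qpos"])
c=vision.capture("side"); crop(c,"s14",200,170,360,450,2.1); crop(c,"s15",225,200,300,245,9)
c=vision.capture("top"); crop(c,"t14",232,250,272,312,9.5); crop(c,"t15",200,180,500,320,2.6)
```

```text
[ 0.45534906 -0.34642582  0.22442194] [-179.46088217   -0.30309399 -106.69130349] [-4.39667654e+01  8.90497824e+00  9.36880403e+00  8.98457538e+01
 -2.23235582e-02 -1.17277008e+02]
```

View pics/s14.png

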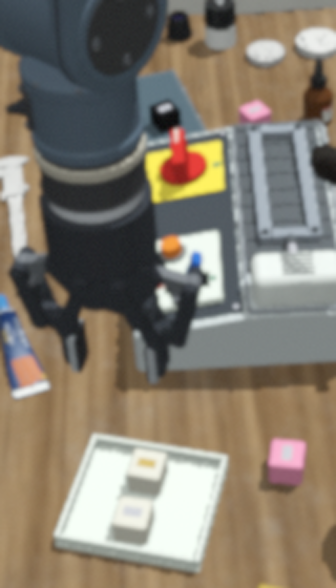

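View pics/t14.png

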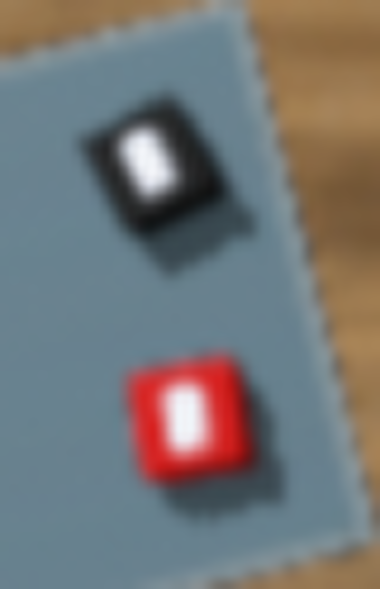

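View pics/s15.png

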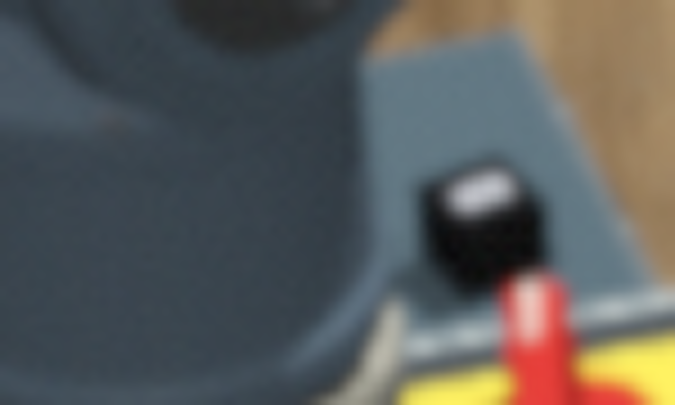

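View pics/t15.png

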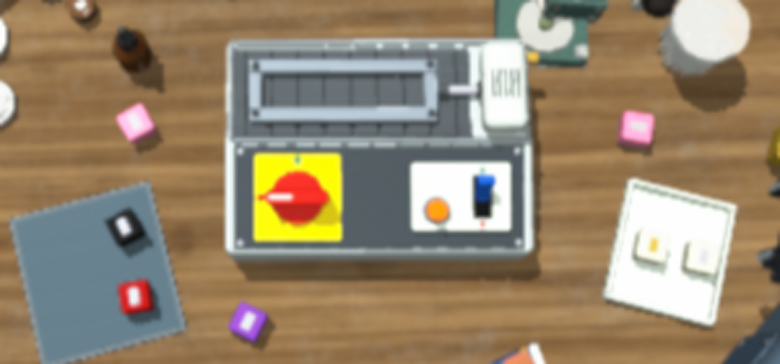

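Run:
```python
from h import *
np.set_printoptions(precision=4,suppress=True)
ct=vision.capture("top")
Q=lambda x,y:ray(ct,232+(x+.5)/9.5-.5,250+(y+.5)/9.5-.5,.029)
def ang(a,b):
    d=Q(*b)-Q(*a); return np.linalg.norm(d),np.degrees(np.arctan2(d[1],d[0]))
print("blk",Q(147,160),Q((82+222)/2,163),ang((82,142),(170,95)),ang((82,142),(135,235)),"section",ang((152,198),(140,128)) )
print("red",Q(186,415),ang((127,373),(232,355)),ang((127,373),(145,480)))
# colour masks on upscaled image -> minAreaRect of metal section
im=ct["img"].astype(int)
for n,(x0,y0,x1,y1) in {"blk":(241,259,257,280),"red":(244,287,260,303)}.items():
    p=im[y0:y1,x0:x1]; w=np.clip(p.min(2)-110,0,None).astype(float)
    ys,xs=np.mgrid[y0:y1,x0:x1]; cx,cy=(w*xs).sum()/w.sum(),(w*ys).sum()/w.sum()
    C=np.cov(np.vstack([xs.ravel(),ys.ravel()]),aweights=w.ravel()); ev,V=np.linalg.eigh(C); d=V[:,1]
    a=ray(ct,cx,cy,.029); b=ray(ct,cx+d[0]*3,cy+d[1]*3,.029)
    print(n,cx,cy,a,np.degrees(np.arctan2(*(b-a)[1::-1])))
```

```text
blk [0.5039 0.2342 0.029 ] [0.503  0.2328 0.029 ] (np.float64(0.027253959827979405), np.float64(-62.9794494916791)) (np.float64(0.03021717047386079), np.float64(-150.76274570314055)) section (np.float64(0.0199368507940237), np.float64(9.781782121113412))
red [0.4333 0.2233 0.029 ] (np.float64(0.02892187762070529), np.float64(-82.1048477209353)) (np.float64(0.029607693700131815), np.float64(-170.2295672288572))
blk 247.0289238621863 266.50063802637175 [0.5036 0.2342 0.029 ] -156.0099471059358
red 250.95130111524165 293.3992565055762 [0.4329 0.2238 0.029 ] -174.22597578735832
```

Run:
```python
from h import *
plan((.46,-.06,.22),(180,0,-85))
plan((.5036,.234,.16),(180,0,-63))
```

```text
shift [-274.3   75.    -2.6] rot [  0.1   0.  -21.7] | 284 22
shift [-568.4  117.6   57.5] rot [  0.1   0.  -43.7] | 583 44
```

Emit:
{"method": "carry_out", "body": {
  "rows": [
    [[-40,11,0],[0,0,-3]],
    [[-80,22,0],[0,0,-6]],
    [[-120,33,0],[0,0,-9]],
    [[-160,44,0],[0,0,-12]],
    [[-200,55,0],[0,0,-15]],
    [[-240,66,0],[0,0,-18]],
    [[-280,75,0],[0,0,-21]],
    [[-320,85,0],[0,0,-25]],
    [[-360,93,0],[0,0,-29]],
    [[-400,100,0],[0,0,-33]]
  ]
}}

```text
time_s: 23.05
position: [0.4708, 0.0691, 0.2155]
ee_rot: [179.7, 0.1, -73.5]
force: [1.2, -0.7, 0.8]
width: 0.0517
```

Emit:
{"method": "carry_out", "body": {
  "rows": [
    [[0,0,0],[0,0,0]],
    [[0,0,0],[0,0,0]]
  ]
}}

```text
time_s: 23.25
position: [0.4711, 0.0681, 0.2158]
ee_rot: [179.7, 0.0, -73.6]
force: [-0.3, -0.5, -0.1]
width: 0.0513
```

Run:
```python
from h import *
plan((.5036,.234,.18),(180,0,-63))
```

```text
shift [-149.9  -78.2   35.5] rot [  0.3   0.  -10.6] | 173 11
```

Emit:
{"method": "carry_out", "body": {
  "rows": [
    [[-37,-19,5],[0,0,-3]],
    [[-75,-39,15],[0,0,-6]],
    [[-112,-58,25],[0,0,-8]],
    [[-149.9,-78.2,35],[0.3,0,-10.6]],
    [[-149.9,-78.2,35],[0.3,0,-10.6]],
    [[-149.9,-78.2,35],[0.3,0,-10.6]],
    [[-149.9,-78.2,35],[0.3,0,-10.6]]
  ]
}}

```text
time_s: 23.95
position: [0.5053, 0.2314, 0.1826]
ee_rot: [-179.8, -0.1, -63.2]
force: [-0.2, 0.6, -1.1]
width: 0.0513
```

Run:
```python
from h import *
plan((.5036,.234,.036),(180,0,-63))
c=vision.capture("side"); crop(c,"s16",200,140,340,260,5)
```

```text
shift [ -3.2   0.9 146.6] rot [-0.2 -0.1 -0.2] | 147 0
```

View pics/s16.png

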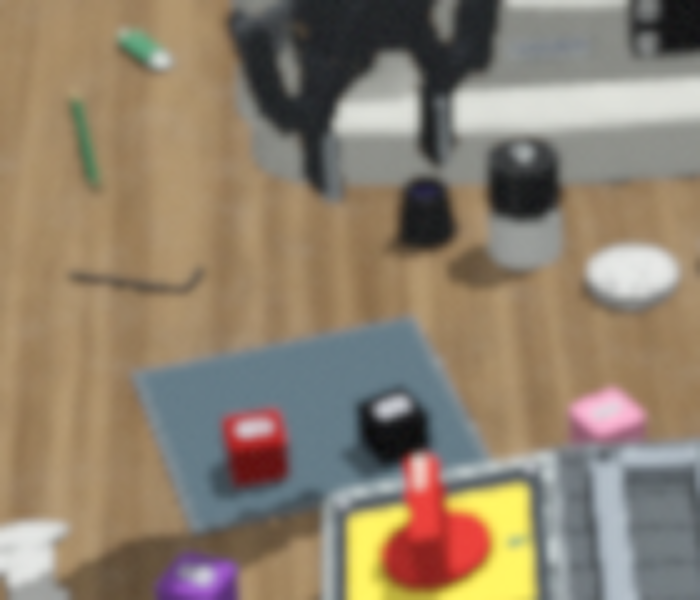

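Emit:
{"method": "carry_out", "body": {
  "rows": [
    [[-2.5,1,20],[0,0,0]],
    [[-2.5,1,45],[0,0,0]],
    [[-2.5,1,70],[0,0,0]],
    [[-2.5,1,90],[0,0,0]],
    [[-2.5,1,100],[0,0,0]],
    [[-2.5,1,100],[0,0,0]],
    [[-2.5,1,100],[0,0,0]]
  ]
}}

```text
time_s: 24.7
position: [0.5044, 0.2347, 0.0841]
ee_rot: [-179.6, -0.0, -63.2]
force: [1.2, 0.2, 0.7]
width: 0.0511
```

Run:
```python
from h import *
plan((.5036,.234,.036),(180,0,-63))
c=vision.capture("side"); crop(c,"s17",220,180,300,250,9)
```

```text
shift [ 0.3  1.3 48.1] rot [-0.4 -0.  -0.2] | 48 0
```

View pics/s17.png

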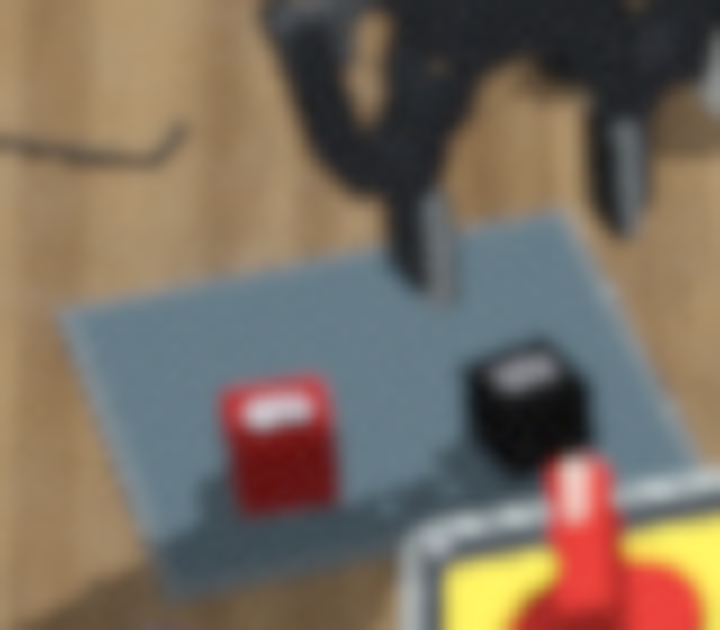

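Emit:
{"method": "carry_out", "body": {
  "rows": [
    [[0.3,0.8,12],[-0.2,0,0]],
    [[0.3,0.8,25],[-0.2,0,0]],
    [[0.3,0.8,37],[-0.2,0,0]],
    [[0.3,0.8,46.5],[-0.2,0,0]],
    [[0.3,0.8,46.5],[-0.2,0,0]],
    [[0.3,0.8,46.5],[-0.2,0,0]]
  ]
}}

```text
time_s: 25.35
position: [0.5028, 0.2345, 0.0357]
ee_rot: [180.0, -0.0, -63.1]
force: [-0.9, -0.4, 0.9]
width: 0.0516
```

Emit:
{"method": "carry_out", "body": {
  "rows": [
    [[0,0,0],[0,0,0]],
    [[0,0,0],[0,0,0]],
    [[0,0,0],[0,0,0]],
    [[0,0,0],[0,0,0]],
    [[0,0,0],[0,0,0]],
    [[0,0,0],[0,0,0]]
  ],
  "claw": -1,
  "squeeze": 60
}}

```text
time_s: 25.95
position: [0.5042, 0.2349, 0.0375]
ee_rot: [-179.8, -0.0, -63.1]
force: [0.4, 0.5, 4.3]
width: 0.0283
```

Run:
```python
from h import *
s=readout.sense();print(s["position"],s["ee_rot"])
c=vision.capture("side"); crop(c,"s18",220,180,300,250,9)
```

```text
[0.50416772 0.2349384  0.03751124] [-1.79806425e+02 -4.95167905e-02 -6.30901716e+01]
```

View pics/s18.png

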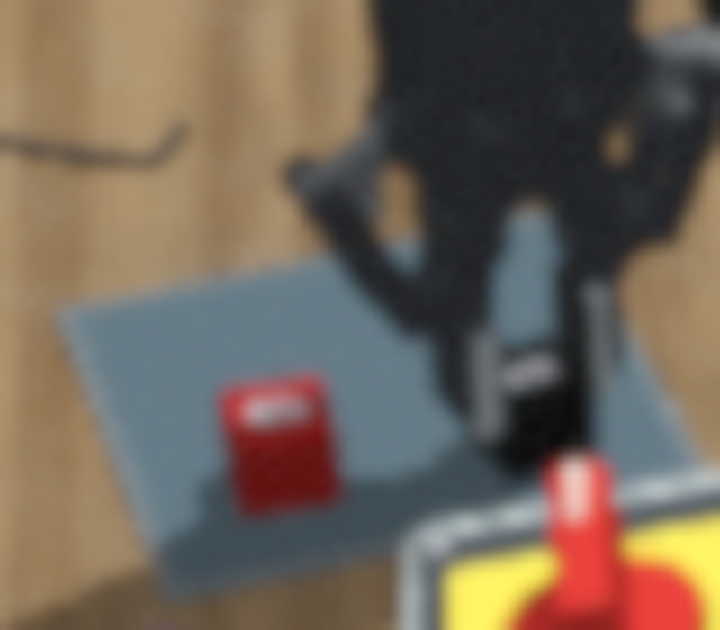

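Emit:
{"method": "carry_out", "body": {
  "rows": [
    [[0,0,-8],[0,0,0]],
    [[0,0,-30],[0,0,0]],
    [[0,0,-65],[0,0,0]],
    [[0,0,-105],[0,0,0]],
    [[0,0,-145],[0,0,0]],
    [[0,0,-170],[0,0,0]],
    [[0,0,-170],[0,0,0]],
    [[0,0,-170],[0,0,0]]
  ]
}}

```text
time_s: 26.8
position: [0.503, 0.2346, 0.2062]
ee_rot: [-179.9, -0.0, -63.1]
force: [-0.0, 0.4, -1.1]
width: 0.0284
```

Run:
```python
from h import *
plan((.6226,.0493,.19),(180,0,-92))
c=vision.capture("side"); crop(c,"s19",200,120,340,260,4)
```

```text
shift [219.4 -22.8  16.3] rot [-0.1 -0.  28.9] | 221 29
```

View pics/s19.png

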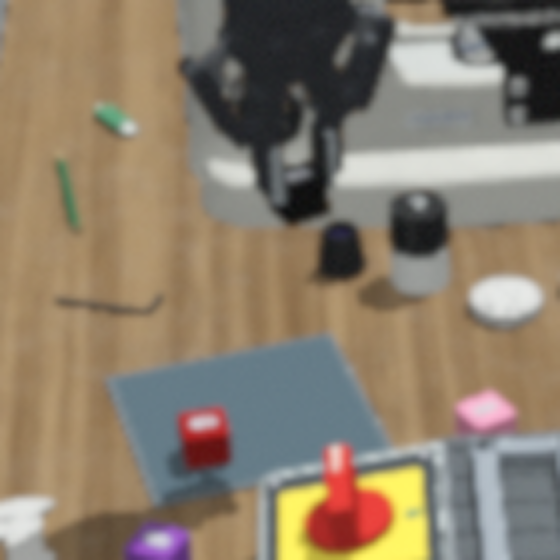

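Emit:
{"method": "carry_out", "body": {
  "rows": [
    [[37,-4,0],[0,0,5]],
    [[74,-8,0],[0,0,10]],
    [[111,-12,4],[0,0,15]],
    [[148,-16,8],[0,0,20]],
    [[185,-20,12],[0,0,25]],
    [[219.4,-22.8,16],[0,0,28.9]],
    [[219.4,-22.8,16],[0,0,28.9]],
    [[219.4,-22.8,16],[0,0,28.9]],
    [[219.4,-22.8,16],[0,0,28.9]]
  ]
}}

```text
time_s: 27.75
position: [0.6215, 0.05, 0.1889]
ee_rot: [179.9, 0.0, -91.9]
force: [0.6, 1.0, 0.4]
width: 0.0283
```

Run:
```python
from h import *
print(readout.sense()["width"])
plan((.6226,.0493,.14),(180,0,-92))
```

```text
0.028279657970598764
shift [ 0.7 -1.2 48.9] rot [0.1 0.  0.1] | 49 0
```

Emit:
{"method": "carry_out", "body": {
  "rows": [
    [[0.5,-1,15],[0,0,0]],
    [[0.5,-1,32],[0,0,0]],
    [[0.5,-1,46],[0,0,0]],
    [[0.5,-1,50],[0,0,0]],
    [[0.5,-1,50],[0,0,0]],
    [[0.5,-1,50],[0,0,0]]
  ]
}}

```text
time_s: 28.35
position: [0.624, 0.049, 0.1411]
ee_rot: [-179.9, 0.0, -92.0]
force: [-0.0, 1.0, -0.7]
width: 0.0283
```

Run:
```python
from h import *
plan((.6226,.0493,.1155),(180,0,-92))
c=vision.capture("side"); crop(c,"s20",290,200,370,280,7)
c=vision.capture("top"); crop(c,"t20",270,170,400,290,6)
```

```text
shift [-0.2  1.4 25.6] rot [-0.1  0.   0. ] | 26 0
```

View pics/s20.png

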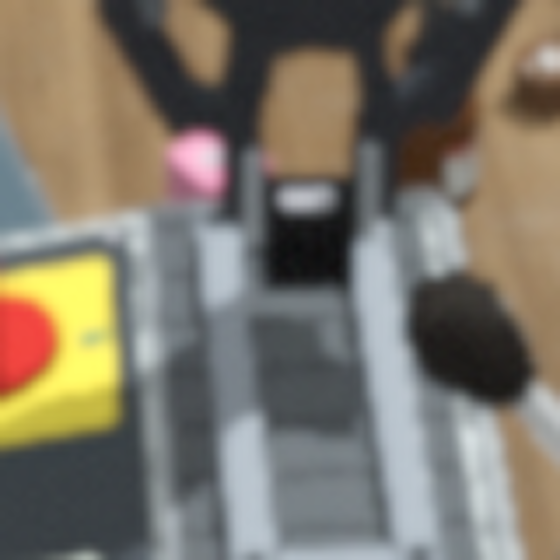

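Emit:
{"method": "carry_out", "body": {
  "rows": [
    [[0,1,6],[0,0,0]],
    [[0,1,13],[0,0,0]],
    [[0,1,20],[0,0,0]],
    [[0,1,23],[0,0,0]],
    [[0,1,23],[0,0,0]],
    [[0,1,23],[0,0,0]]
  ]
}}

```text
time_s: 29.05
position: [0.6227, 0.0488, 0.1174]
ee_rot: [-179.9, 0.0, -92.0]
force: [-1.0, -0.4, -0.3]
width: 0.0276
```

Emit:
{"method": "carry_out", "body": {
  "rows": [
    [[0,0,1],[0,0,0]],
    [[0,0,2],[0,0,0]],
    [[0,0,2],[0,0,0]]
  ]
}}

```text
time_s: 29.35
position: [0.6229, 0.0489, 0.1157]
ee_rot: [-179.9, 0.0, -92.0]
force: [0.5, 0.1, -0.5]
width: 0.0283
```

Run:
```python
from h import *
plan((.6226,.0493,.1155),(180,0,-92))
c=vision.capture("side"); crop(c,"s21",290,200,370,280,7)
```

```text
shift [-0.4  0.3  0.2] rot [-0.1  0.   0. ] | 1 0
```

View pics/s21.png

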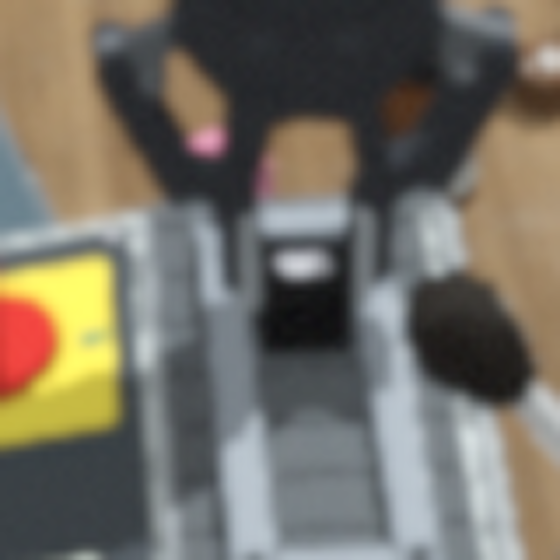

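Emit:
{"method": "carry_out", "body": {
  "rows": [
    [[0,0,1],[0,0,0]],
    [[0,0,1.5],[0,0,0]],
    [[0,0,1.5],[0,0,0]]
  ]
}}

```text
time_s: 29.7
position: [0.6229, 0.0489, 0.1155]
ee_rot: [-179.9, 0.0, -92.0]
force: [-2.1, -0.9, 6.1]
width: 0.0279
```

Contact with the plate, so I'll release and lift.

Emit:
{"method": "carry_out", "body": {
  "rows": [
    [[0,0,-0.5],[0,0,0]],
    [[0,0,-0.5],[0,0,0]],
    [[0,0,-0.5],[0,0,0]],
    [[0,0,-0.5],[0,0,0]],
    [[0,0,-20],[0,0,0]],
    [[0,0,-50],[0,0,0]],
    [[0,0,-80],[0,0,0]],
    [[0,0,-90],[0,0,0]],
    [[0,0,-90],[0,0,0]]
  ],
  "claw": 0.2
}}

```text
time_s: 30.6
position: [0.6241, 0.0488, 0.2063]
ee_rot: [-179.7, 0.0, -92.0]
force: [1.0, -0.5, -0.1]
width: 0.0507
```

Run:
```python
from h import *
plan((.433,.2235,.18),(180,0,-82))
c=vision.capture("side"); crop(c,"s22",210,180,390,300,4)
c=vision.capture("top"); crop(c,"t22",200,170,400,320,4)
```

```text
shift [-168.   197.2   25.2] rot [ -0.3  -0.  -10. ] | 260 10
```

View pics/s22.png

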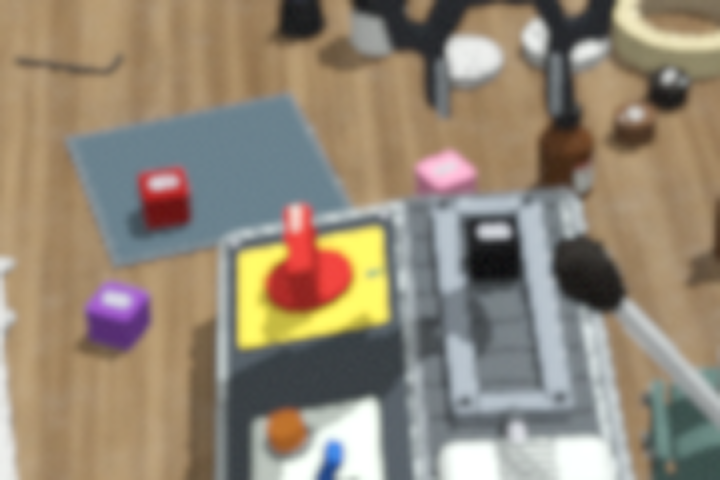

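View pics/t22.png

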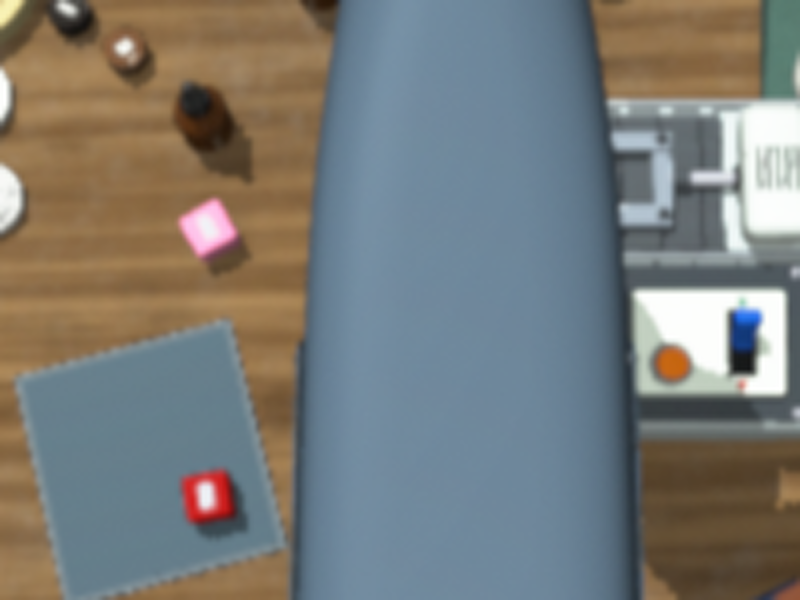

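Emit:
{"method": "carry_out", "body": {
  "rows": [
    [[-30,35,0],[0,0,-2]],
    [[-60,70,0],[0,0,-4]],
    [[-90,105,3],[0,0,-6]],
    [[-120,140,10],[0,0,-8]],
    [[-146,171,18],[0,0,-9]],
    [[-168,197.2,25],[-0.3,0,-10]],
    [[-168,197.2,25],[-0.3,0,-10]],
    [[-168,197.2,25],[-0.3,0,-10]],
    [[-168,197.2,25],[-0.3,0,-10]]
  ]
}}

```text
time_s: 31.6
position: [0.4316, 0.223, 0.1778]
ee_rot: [179.7, -0.0, -82.0]
force: [-0.1, 0.0, 0.3]
width: 0.0512
```

Run:
```python
from h import *
c=vision.capture("side"); crop(c,"s23",200,140,340,260,5)
plan((.433,.2235,.08),(180,0,-82))
```

```text
shift [-0.5 -1.5 98.2] rot [ 0.3 -0.  -0.1] | 98 0
```

View pics/s23.png

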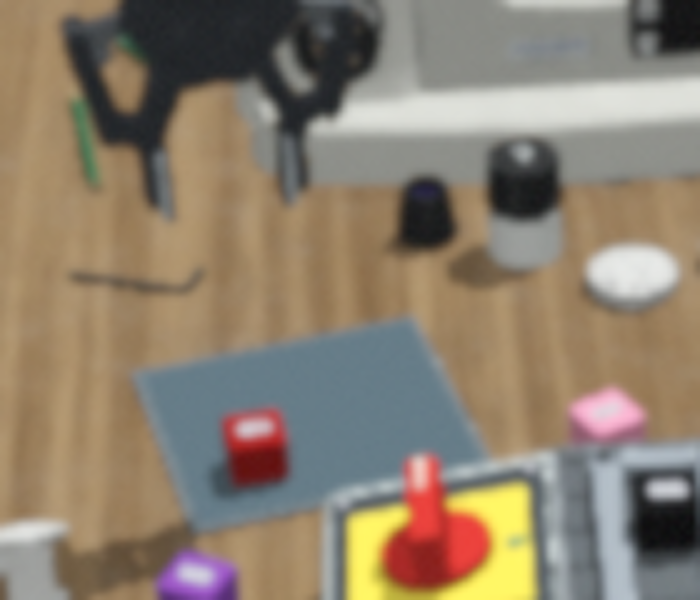

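Emit:
{"method": "carry_out", "body": {
  "rows": [
    [[-0.5,-1,25],[0,0,0]],
    [[-0.5,-1,55],[0,0,0]],
    [[-0.5,-1,80],[0,0,0]],
    [[-0.5,-1,97],[0,0,0]],
    [[-0.5,-1,97],[0,0,0]],
    [[-0.5,-1,97],[0,0,0]]
  ]
}}

```text
time_s: 32.25
position: [0.4326, 0.2235, 0.082]
ee_rot: [179.8, 0.0, -82.1]
force: [0.7, -0.6, 1.4]
width: 0.0514
```

Run:
```python
from h import *
plan((.433,.2235,.036),(180,0,-82))
c=vision.capture("side"); crop(c,"s24",210,180,290,250,9)
```

```text
shift [ 0.1 -0.6 46. ] rot [ 0.2  0.  -0.1] | 46 0
```

View pics/s24.png

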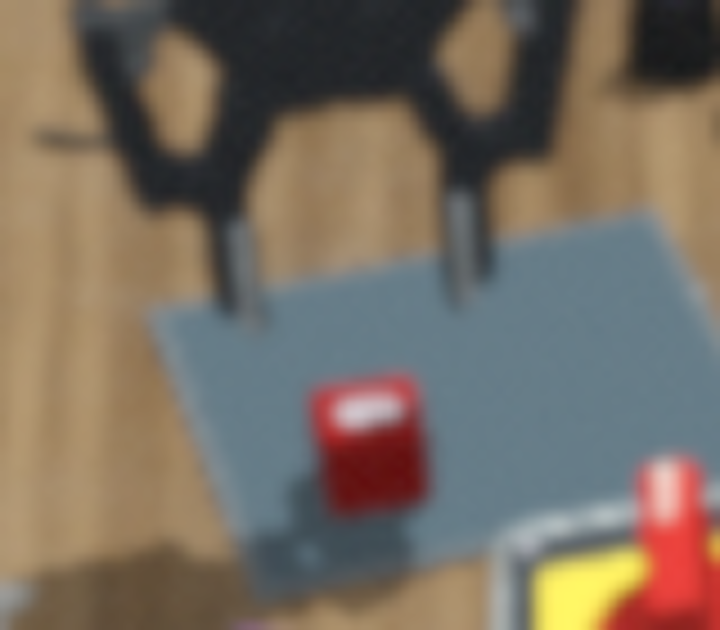

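Emit:
{"method": "carry_out", "body": {
  "rows": [
    [[0,0,12],[0,0,0]],
    [[0,0,25],[0,0,0]],
    [[0,0,37],[0,0,0]],
    [[0,0,45],[0,0,0]],
    [[0,0,45],[0,0,0]],
    [[0,0,45],[0,0,0]]
  ]
}}

```text
time_s: 32.9
position: [0.4315, 0.2241, 0.0364]
ee_rot: [179.7, 0.0, -82.0]
force: [1.3, -0.2, 0.9]
width: 0.0511
```

Emit:
{"method": "carry_out", "body": {
  "rows": [
    [[0,0,0],[0,0,0]],
    [[0,0,0],[0,0,0]],
    [[0,0,0],[0,0,0]],
    [[0,0,0],[0,0,0]],
    [[0,0,0],[0,0,0]],
    [[0,0,0],[0,0,0]]
  ],
  "claw": -1,
  "squeeze": 60
}}

```text
time_s: 33.5
position: [0.4327, 0.2245, 0.0379]
ee_rot: [179.9, 0.0, -82.0]
force: [-0.4, 0.1, 5.3]
width: 0.0285
```

Emit:
{"method": "carry_out", "body": {
  "rows": [
    [[0,0,-8],[0,0,0]],
    [[0,0,-30],[0,0,0]],
    [[0,0,-65],[0,0,0]],
    [[0,0,-105],[0,0,0]],
    [[0,0,-145],[0,0,0]],
    [[0,0,-170],[0,0,0]],
    [[0,0,-170],[0,0,0]],
    [[0,0,-170],[0,0,0]]
  ]
}}

```text
time_s: 34.3
position: [0.4325, 0.2242, 0.2067]
ee_rot: [179.8, 0.0, -82.0]
force: [-0.0, -0.9, -1.3]
width: 0.0281
```

Run:
```python
from h import *
plan((.6202,-.0207,.19),(180,0,-92))
c=vision.capture("side"); crop(c,"s25",180,100,340,260,4)
```

```text
shift [ 268.6 -151.9   16. ] rot [ 0.2 -0.  10. ] | 309 10
```

View pics/s25.png

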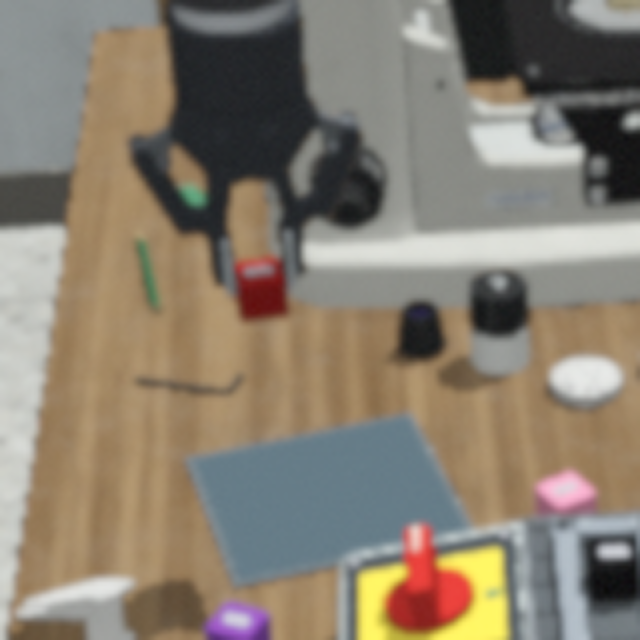

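Emit:
{"method": "carry_out", "body": {
  "rows": [
    [[34,-19,0],[0,0,1]],
    [[68,-38,0],[0,0,2]],
    [[102,-57,0],[0,0,3]],
    [[136,-76,0],[0,0,5]],
    [[170,-96,4],[0,0,7]],
    [[204,-115,8],[0,0,8]],
    [[238,-134,12],[0,0,9]],
    [[268.6,-151.9,16],[0.2,0,10]],
    [[268.6,-151.9,16],[0.2,0,10]],
    [[268.6,-151.9,16],[0.2,0,10]]
  ]
}}

```text
time_s: 35.35
position: [0.6188, -0.0209, 0.1868]
ee_rot: [179.6, 0.1, -92.1]
force: [0.3, 1.3, -1.1]
width: 0.0279
```

Emit:
{"method": "carry_out", "body": {
  "rows": [
    [[0,0,0],[0,0,0]],
    [[0,0,0],[0,0,0]]
  ]
}}

```text
time_s: 35.55
position: [0.6195, -0.0194, 0.19]
ee_rot: [179.9, 0.0, -91.9]
force: [0.5, 0.4, 0.4]
width: 0.0277
```

Run:
```python
from h import *
print(readout.sense()["width"])
plan((.6202,-.0207,.141),(180,0,-92))
```

```text
0.027739139948616452
shift [ 1.3 -0.8 49. ] rot [0.1 0.  0.1] | 49 0
```

Emit:
{"method": "carry_out", "body": {
  "rows": [
    [[1,-0.5,15],[0,0,0]],
    [[1,-0.5,32],[0,0,0]],
    [[1,-0.5,45],[0,0,0]],
    [[1,-0.5,49],[0,0,0]],
    [[1,-0.5,49],[0,0,0]],
    [[1,-0.5,49],[0,0,0]]
  ]
}}

```text
time_s: 36.15
position: [0.621, -0.0215, 0.1417]
ee_rot: [-180.0, -0.0, -92.0]
force: [-0.3, 0.2, -0.2]
width: 0.0283
```

Run:
```python
from h import *
print(readout.sense()["width"])
plan((.6202,-.0207,.116),(180,0,-92))
c=vision.capture("side"); crop(c,"s26",290,200,370,280,7)
```

```text
0.028266092571224994
shift [-0.8  0.8 25.7] rot [-0. -0.  0.] | 26 0
```

View pics/s26.png

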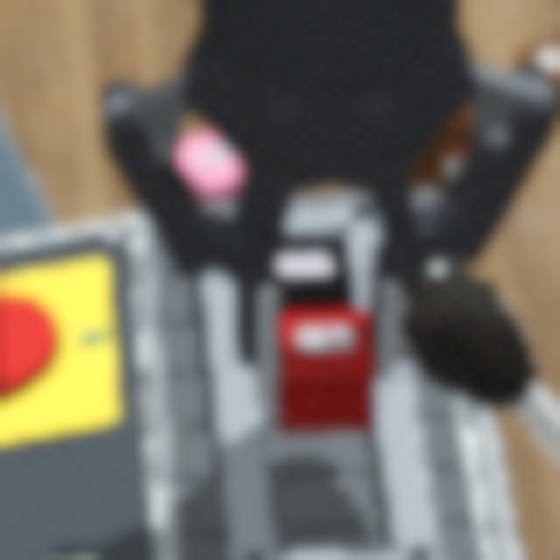

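Emit:
{"method": "carry_out", "body": {
  "rows": [
    [[-0.5,0.7,6],[0,0,0]],
    [[-0.5,0.7,13],[0,0,0]],
    [[-0.5,0.7,20],[0,0,0]],
    [[-0.5,0.7,24],[0,0,0]],
    [[-0.5,0.7,24],[0,0,0]],
    [[-0.5,0.7,24],[0,0,0]]
  ]
}}

```text
time_s: 36.8
position: [0.6199, -0.0211, 0.1169]
ee_rot: [180.0, 0.0, -92.0]
force: [1.1, 0.2, 0.1]
width: 0.0282
```

Emit:
{"method": "carry_out", "body": {
  "rows": [
    [[0,0,1],[0,0,0]],
    [[0,0,2.5],[0,0,0]],
    [[0,0,2.5],[0,0,0]]
  ]
}}

```text
time_s: 37.1
position: [0.6202, -0.0211, 0.1159]
ee_rot: [-180.0, -0.0, -92.0]
force: [-1.5, -0.4, 5.0]
width: 0.0281
```

Emit:
{"method": "carry_out", "body": {
  "rows": [
    [[0,0,-0.5],[0,0,0]],
    [[0,0,-0.5],[0,0,0]],
    [[0,0,-0.5],[0,0,0]],
    [[0,0,-0.5],[0,0,0]],
    [[0,0,-20],[0,0,0]],
    [[0,0,-50],[0,0,0]],
    [[0,0,-80],[0,0,0]],
    [[0,0,-90],[0,0,0]],
    [[0,0,-90],[0,0,0]]
  ],
  "claw": 0
}}

```text
time_s: 38.0
position: [0.6214, -0.0213, 0.2069]
ee_rot: [-179.8, -0.0, -92.0]
force: [0.7, 0.8, -0.6]
width: 0.0425
```

Run:
```python
from h import *
g=np.array([.5155,.0605,.0965])
print(tilt(270))
plan(g+.08*axis+[-.05,0,0],tilt(270))
```

```text
[-1.70000000e+02  1.27222187e-14 -9.20000000e+01]
shift [-76.3 172.7  30.8] rot [ 9.8 -0.   0. ] | 191 10
```

Emit:
{"method": "carry_out", "body": {
  "rows": [
    [[-15,34,3],[2,0,0]],
    [[-30,68,8],[4,0,0]],
    [[-45,102,15],[6,0,0]],
    [[-60,136,23],[8,0,0]],
    [[-76,172.7,30.8],[9.8,0,0]],
    [[-76,172.7,30.8],[9.8,0,0]],
    [[-76,172.7,30.8],[9.8,0,0]]
  ]
}}

```text
time_s: 38.7
position: [0.4475, 0.0613, 0.1708]
ee_rot: [-170.5, -0.0, -91.9]
force: [0.7, -0.1, -0.1]
width: 0.0426
```

Run:
```python
from h import *
g=np.array([.5155,.0605,.0960])
plan(g+.06*axis,tilt(270))
plan(g,tilt(270))
c=vision.capture("side"); crop(c,"s27",260,180,380,330,4)
c=vision.capture("top"); crop(c,"t27",270,170,410,290,5.5)
```

```text
shift [ -1.5 -54.1  25. ] rot [ 0.5 -0.   0.1] | 60 0
shift [ -1.5 -54.6  85. ] rot [ 0.5 -0.   0.1] | 101 0
```

View pics/s27.png

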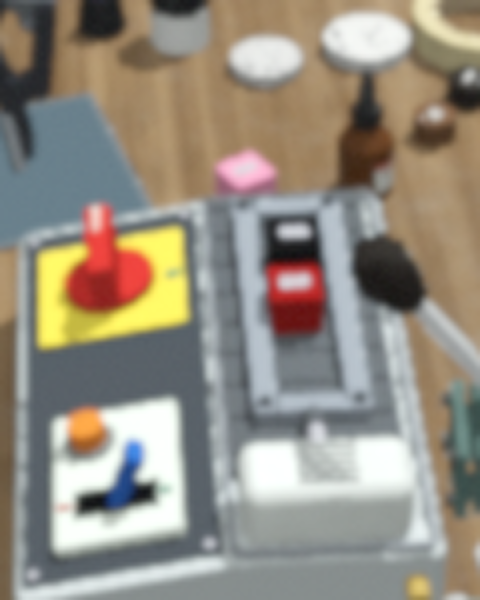

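View pics/t27.png

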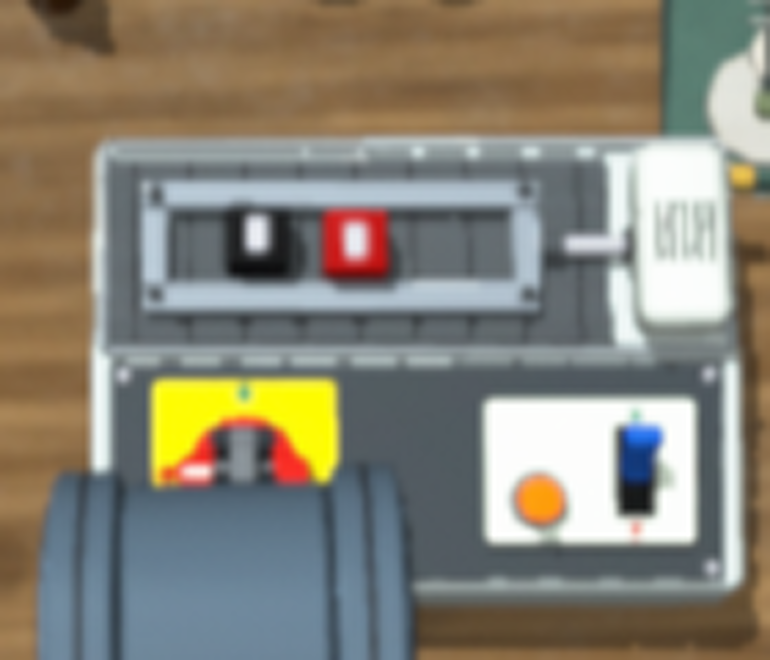

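Emit:
{"method": "carry_out", "body": {
  "rows": [
    [[-0.5,-18,8],[0,0,0]],
    [[-1,-36,16],[0.2,0,0]],
    [[-1.5,-54,25],[0.3,0,0]],
    [[-1.5,-54,25],[0.3,0,0]],
    [[-1.5,-54,25],[0.3,0,0]],
    [[-1.5,-54,25],[0.3,0,0]]
  ]
}}

```text
time_s: 39.4
position: [0.5078, 0.0601, 0.1588]
ee_rot: [-169.9, -0.0, -92.0]
force: [-0.2, -0.1, 0.2]
width: 0.0428
```

Run:
```python
from h import *
g=np.array([.5155,.0605,.0960])
plan(g,tilt(270))
```

```text
shift [-0.6  3.4 63.1] rot [-0.1 -0.  -0. ] | 63 0
```

Emit:
{"method": "carry_out", "body": {
  "rows": [
    [[-0.5,2,15],[0,0,0]],
    [[-0.5,2.5,30],[0,0,0]],
    [[-0.5,2.5,45],[0,0,0]],
    [[-0.5,2.5,56],[0,0,0]],
    [[-0.5,2.5,61],[0,0,0]],
    [[-0.5,2.5,61],[0,0,0]],
    [[-0.5,2.5,61],[0,0,0]]
  ]
}}

```text
time_s: 40.1
position: [0.5162, 0.0606, 0.0987]
ee_rot: [-169.9, 0.0, -92.0]
force: [-0.3, 0.3, 0.3]
width: 0.0425
```

Run:
```python
from h import *
g=np.array([.5155,.0605,.0960])
plan(g,tilt(270))
c=vision.capture("side"); crop(c,"s28",240,180,340,280,5.5)
```

```text
shift [0.1 1.1 2.5] rot [-0.1  0.   0. ] | 3 0
```

View pics/s28.png

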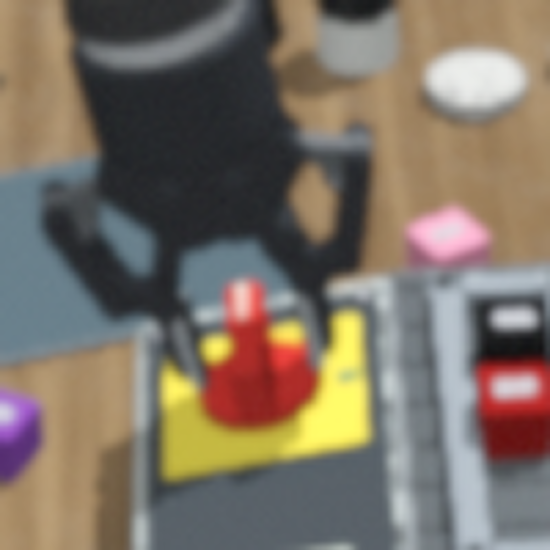

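Emit:
{"method": "carry_out", "body": {
  "rows": [
    [[0,0,1],[0,0,0]],
    [[0,0,1],[0,0,0]],
    [[0,0,1],[0,0,0]],
    [[0,0,1],[0,0,0]],
    [[0,0,1],[0,0,0]],
    [[0,0,1],[0,0,0]],
    [[0,0,1],[0,0,0]]
  ],
  "claw": -1,
  "squeeze": 50
}}

```text
time_s: 40.85
position: [0.5147, 0.0607, 0.0974]
ee_rot: [-170.1, -0.0, -91.9]
force: [-5.7, -0.4, 4.0]
width: 0.0142
```

Emit:
{"method": "carry_out", "body": {
  "rows": [
    [[0,0,0],[0,0,8]],
    [[0,0,0],[0,0,16]],
    [[0,0,0],[0,0,24]],
    [[0,0,0],[0,0,32]],
    [[0,0,0],[0,0,40]],
    [[0,0,0],[0,0,48]],
    [[0,0,0],[0,0,56]],
    [[0,0,0],[0,0,64]],
    [[0,0,0],[0,0,72]],
    [[0,0,0],[0,0,80]]
  ]
}}

```text
time_s: 41.85
position: [0.515, 0.0604, 0.0975]
ee_rot: [-178.3, 9.8, -172.2]
force: [-5.1, -1.2, 3.4]
width: 0.0139
```

Emit:
{"method": "carry_out", "body": {
  "rows": [
    [[0,0,0],[0,0,8]],
    [[0,0,0],[0,0,11]],
    [[0,0,0],[0,0,11]],
    [[0,0,0],[0,0,11]]
  ]
}}

```text
time_s: 42.25
position: [0.5151, 0.0604, 0.0975]
ee_rot: [179.9, 10.0, 177.1]
force: [-5.0, -1.6, 4.3]
width: 0.0143
```

Emit:
{"method": "carry_out", "body": {
  "rows": [
    [[0,0,0],[0,0,0]],
    [[0,0,0],[0,0,0]],
    [[0,0,0],[0,0,0]],
    [[0,0,-20],[0,0,0]],
    [[0,0,-45],[0,0,0]],
    [[0,0,-70],[0,0,0]],
    [[0,0,-90],[0,0,0]],
    [[0,0,-90],[0,0,0]],
    [[0,0,-90],[0,0,0]]
  ],
  "claw": 0
}}

```text
time_s: 43.15
position: [0.5007, 0.0611, 0.1856]
ee_rot: [179.8, 10.1, 177.0]
force: [-0.3, -0.0, -1.1]
width: 0.043
```

Run:
```python
from h import *
s=readout.sense(); print(s["position"],s["ee_rot"],s["qpos"])
ct=vision.capture("top"); cs=vision.capture("side"); crop(cs,"s29",240,180,340,330,4)
crop(ct,"t29",345,230,410,285,11); crop(cs,"s30",265,275,320,325,11)
```

```text
[0.50065296 0.06113636 0.18564606] [179.81861275  10.13519149 176.99900183] [ -0.50753511 -11.33457822 -15.67360486  75.52741081  -0.25742312
   2.45455405]
```

View pics/s29.png

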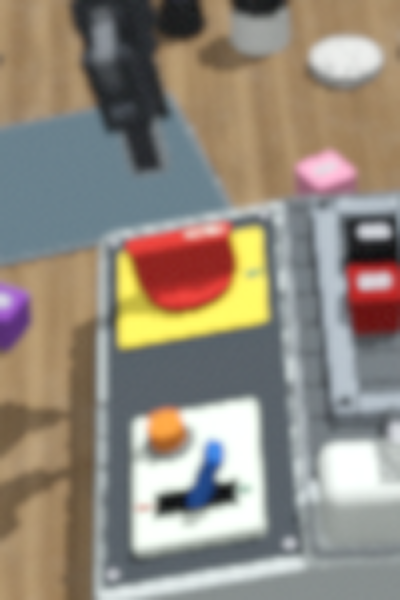

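View pics/t29.png

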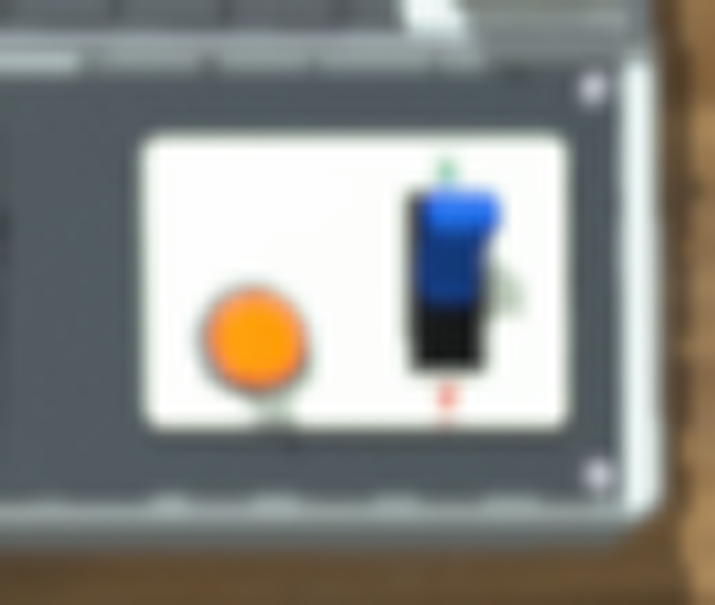

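View pics/s30.png

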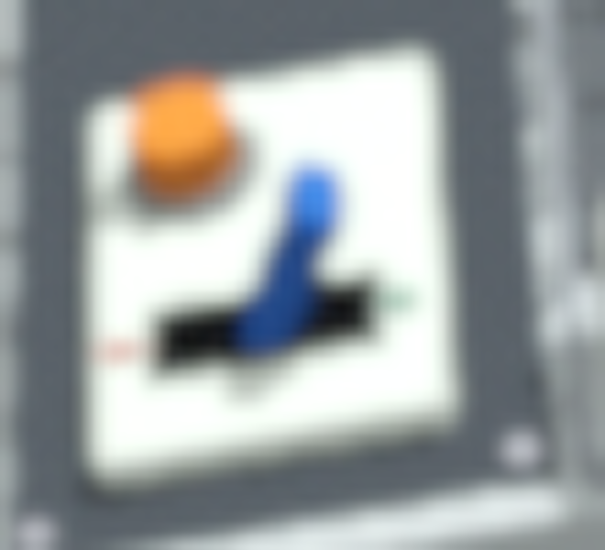

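```bash
cat >> h.py <<'E'
xs=Ro.from_euler('z',MY,degrees=True).apply([np.cos(np.radians(10)),0,np.sin(np.radians(10))])
ys=np.cross(axis,xs)
E
python3 - <<'E'
from h import *
np.set_printoptions(precision=4,suppress=True)
ct=vision.capture("top"); cs=vision.capture("side")
T=lambda x,y:((x+.5)/11-.5+345,(y+.5)/11-.5+230)
S=lambda x,y:((x+.5)/11-.5+265,(y+.5)/11-.5+275)
b,e=tri(ct,T(256,338),cs,S(182,105)); print("btn",b,e)
t,e=tri(ct,T(464,208),cs,S(314,192)); print("tip",t,e)
g=np.array([.5153,.0605,.0960])
for n,p in(("btn",b),("tip",t)):
    d=p-g; print(n,"rel iso in slope frame mm",d@xs*1e3,d@ys*1e3,d@axis*1e3)
# project hypotheses of top button in slope
pb=b+.08*axis-.019*(-axis)
plan(b+(.019+.06)*axis,tilt(270))
E
```

```text
btn [ 0.499 -0.076  0.091] [np.float64(0.031342318073870716), np.float64(0.03771407362630116)]
tip [ 0.5228 -0.1222  0.1093] [np.float64(0.36388285651436936), np.float64(0.45080147228730244)]
btn rel iso in slope frame mm -12.180059356117775 -136.9751048258431 -2.9597625143090833
tip rel iso in slope frame mm 15.993079938081397 -182.2997420685694 10.722939144955152
shift [   9.3 -137.2   13. ] rot [  0.1  -0.1 -91. ] | 138 91
```

Emit:
{"method": "carry_out", "body": {
  "rows": [
    [[1,-14,1],[0,0,-8]],
    [[2,-28,2],[0,0,-16]],
    [[3,-42,3],[0,0,-24]],
    [[4,-56,4],[0,0,-32]],
    [[5,-70,5],[0,0,-40]],
    [[6,-84,6],[0,0,-48]],
    [[7,-98,7],[0,0,-56]],
    [[8,-112,8],[0,0,-64]],
    [[9,-126,8],[0,0,-72]],
    [[9.3,-137.2,8],[0,0,-80]]
  ],
  "claw": -1,
  "squeeze": 40
}}

```text
time_s: 44.35
position: [0.4846, -0.076, 0.1742]
ee_rot: [-170.2, 1.9, -102.5]
force: [0.0, -0.0, 0.3]
width: 0.0003
```

Emit:
{"method": "carry_out", "body": {
  "rows": [
    [[0,0,0],[0,0,-8]],
    [[0,0,0],[0,0,-11]],
    [[0,0,0],[0,0,-11]],
    [[0,0,0],[0,0,-11]]
  ]
}}

```text
time_s: 44.75
position: [0.485, -0.0753, 0.1748]
ee_rot: [-170.0, 0.0, -92.1]
force: [-1.0, -0.5, -0.6]
width: -0.0
```

Run:
```python
from h import *
b=np.array([.499,-.076,.091])
plan(b+(.019+.01)*axis,tilt(270))
s=readout.sense(); print(s["position"],s["ee_rot"],s["qpos"],s["width"])
```

```text
shift [ 0.2  0.8 55.9] rot [ 0.   0.  -0.1] | 56 0
[ 0.48501731 -0.07534018  0.17479007] [-1.70001834e+02  3.45471689e-02 -9.20570604e+01] [ -18.39173696  -13.12993126  -18.37474942   75.16236601    2.83151213
 -106.09401665] -1.3249291650910726e-05
```

Emit:
{"method": "carry_out", "body": {
  "rows": [
    [[0,1,15],[0,0,0]],
    [[0,1,30],[0,0,0]],
    [[0,1,43],[0,0,0]],
    [[0,1,53],[0,0,0]],
    [[0,1,55],[0,0,0]],
    [[0,1,55],[0,0,0]],
    [[0,1,55],[0,0,0]]
  ]
}}

```text
time_s: 45.45
position: [0.4944, -0.0759, 0.122]
ee_rot: [-169.9, -0.0, -92.0]
force: [-0.0, -0.3, -0.2]
width: -0.0001
```

Run:
```python
from h import *
b=np.array([.499,-.076,.091])
plan(b+(.019+.0)*axis,tilt(270))
cs=vision.capture("side"); crop(cs,"s31",240,240,340,340,6)
```

```text
shift [-0.1  0.9 12.3] rot [-0.1 -0.   0. ] | 12 0
```

View pics/s31.png

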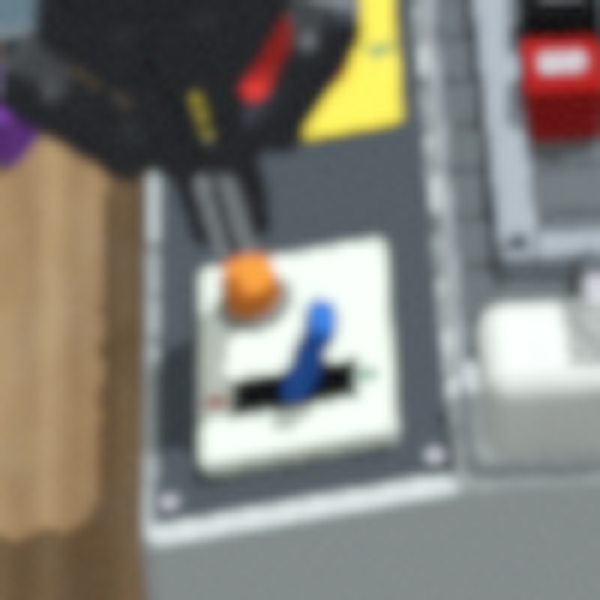

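Emit:
{"method": "carry_out", "body": {
  "rows": [
    [[0,0,4],[0,0,0]],
    [[0,0,8],[0,0,0]],
    [[0,0,10],[0,0,0]],
    [[0,0,11],[0,0,0]],
    [[0,0,11],[0,0,0]]
  ]
}}

```text
time_s: 46.0
position: [0.4958, -0.0758, 0.1102]
ee_rot: [-170.0, 0.0, -92.0]
force: [0.0, -0.6, -0.0]
width: -0.0001
```

Run:
```python
from h import *
b=np.array([.499,-.076,.091])
plan(b+(.019+.0)*axis,tilt(270))
cs=vision.capture("side"); crop(cs,"s32",240,240,340,340,6)
```

```text
shift [0.1 0.2 0.5] rot [-0.  0.  0.] | 1 0
```

View pics/s32.png

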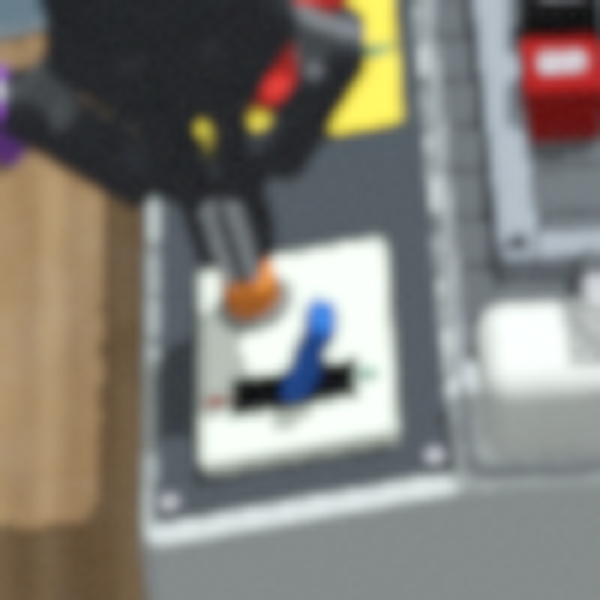

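Emit:
{"method": "carry_out", "body": {
  "rows": [
    [[0,-2.5,0],[0,0,0]],
    [[0,-2.5,2],[0,0,0]],
    [[0,-2.5,4],[0,0,0]],
    [[0,-2.5,6],[0,0,0]],
    [[0,-2.5,6],[0,0,0]],
    [[0,-2.5,6],[0,0,0]]
  ]
}}

```text
time_s: 46.65
position: [0.4994, -0.0759, 0.1051]
ee_rot: [-169.9, 0.0, -92.0]
force: [-0.6, 0.1, 0.3]
width: 0.0002
```

Emit:
{"method": "carry_out", "body": {
  "rows": [
    [[0,0,2],[0,0,0]],
    [[0,0,3],[0,0,0]],
    [[0,0,3],[0,0,0]]
  ]
}}

```text
time_s: 46.95
position: [0.5001, -0.076, 0.1024]
ee_rot: [-169.9, -0.0, -92.0]
force: [-1.4, 0.1, 3.3]
width: 0.0
```

Emit:
{"method": "carry_out", "body": {
  "rows": [
    [[0,0,2],[0,0,0]],
    [[0,0,3],[0,0,0]],
    [[0,0,3],[0,0,0]]
  ]
}}

```text
time_s: 47.25
position: [0.5005, -0.0761, 0.1009]
ee_rot: [-169.9, -0.0, -92.0]
force: [-6.4, 1.7, 12.0]
width: -0.0004
```

Run:
```python
from h import *
cs=vision.capture("side"); crop(cs,"s33",240,240,340,340,6)
```

```text
(no output)
```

View pics/s33.png

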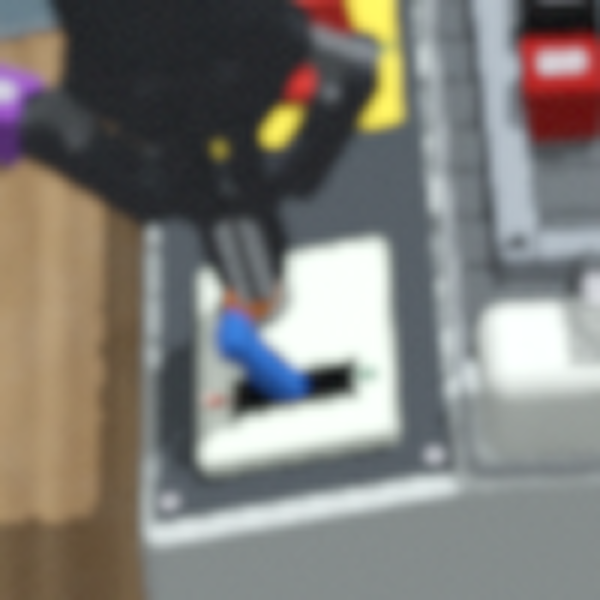

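Emit:
{"method": "carry_out", "body": {
  "rows": [
    [[0,0,-5],[0,0,0]],
    [[0,0,-20],[0,0,0]],
    [[0,0,-45],[0,0,0]],
    [[0,0,-70],[0,0,0]],
    [[0,0,-75],[0,0,8]],
    [[0,0,-75],[0,0,16]],
    [[0,0,-75],[0,0,24]],
    [[0,0,-75],[0,0,32]],
    [[0,0,-75],[0,0,40]],
    [[0,0,-75],[0,0,48]]
  ]
}}

```text
time_s: 48.3
position: [0.4873, -0.0755, 0.1721]
ee_rot: [-173.3, 7.5, -139.9]
force: [-0.0, -0.3, -0.0]
width: 0.0001
```

Emit:
{"method": "carry_out", "body": {
  "rows": [
    [[0,0,0],[0,0,8]],
    [[0,0,0],[0,0,16]],
    [[0,0,0],[0,0,24]],
    [[0,0,0],[0,0,32]],
    [[0,0,0],[0,0,40]],
    [[0,0,0],[0,0,42]],
    [[0,0,0],[0,0,42]],
    [[0,0,0],[0,0,42]]
  ]
}}

```text
time_s: 49.1
position: [0.4873, -0.0755, 0.1724]
ee_rot: [180.0, 10.0, 178.1]
force: [1.0, -0.4, -0.4]
width: -0.0001
```

Run:
```python
from h import *
np.set_printoptions(precision=4,suppress=True)
s=readout.sense(); print(s["position"],s["ee_rot"],s["qpos"],s["width"])
tip=np.array([.5228,-.1222,.1093]); H=tip-.0163*xs-.0298*axis
print("H",H)
plan(H-.050*xs+.110*axis,tilt(180)); plan(H-.050*xs+.034*axis,tilt(180)); plan(H-.008*xs+.034*axis,tilt(180))
ct=vision.capture("top"); cs=vision.capture("side"); crop(cs,"s34",255,265,335,335,8,proj(cs,[H,H-.0163*xs+.0298*axis]))
crop(ct,"t34",345,230,410,285,11)
```

```text
[ 0.4873 -0.0755  0.1724] [179.9979  10.0421 178.0599] [-18.3183 -12.8114 -18.3883  74.7812   2.8203 -16.1405] -0.00012036159375735837
H [ 0.5119 -0.1218  0.0771]
shift [ 40.7 -45.4 -11.6] rot [0.  0.  0.1] | 62 0
shift [ 40.8 -45.4  64.4] rot [0.  0.  0.1] | 89 0
shift [ -1.2 -45.4  64.4] rot [0.  0.  0.1] | 79 0
```

View pics/s34.png

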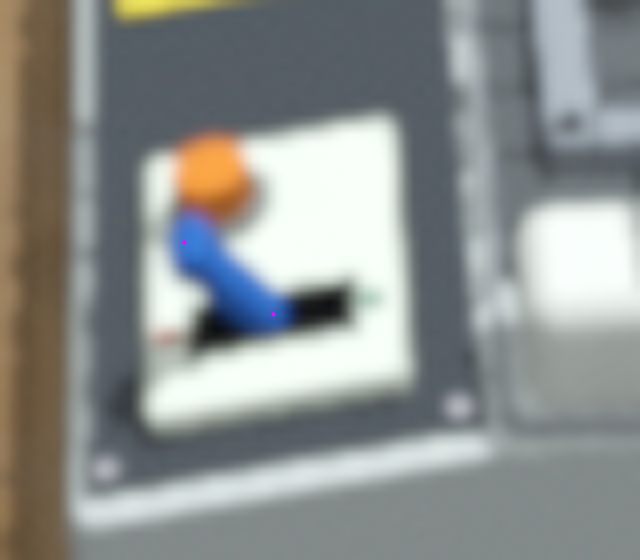

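Emit:
{"method": "carry_out", "body": {
  "rows": [
    [[14,-15,0],[0,0,0]],
    [[28,-30,0],[0,0,0]],
    [[41,-45.4,0],[0,0,0]],
    [[41,-45.4,0],[0,0,0]],
    [[41,-45.4,15],[0,0,0]],
    [[41,-45.4,32],[0,0,0]],
    [[41,-45.4,50],[0,0,0]],
    [[41,-45.4,62],[0,0,0]],
    [[41,-45.4,62],[0,0,0]],
    [[41,-45.4,62],[0,0,0]]
  ]
}}

```text
time_s: 50.2
position: [0.4565, -0.1196, 0.1049]
ee_rot: [180.0, 10.1, 178.0]
force: [-0.1, 0.1, 0.3]
width: -0.0001
```

Run:
```python
from h import *
tip=np.array([.5228,-.1222,.1093]); H=tip-.0163*xs-.0298*axis
plan(H-.050*xs+.034*axis,tilt(180)); plan(H-.008*xs+.034*axis,tilt(180))
cs=vision.capture("side"); crop(cs,"s35",235,245,335,335,7)
```

```text
shift [ 0.2 -0.3  3. ] rot [0.  0.1 0. ] | 3 0
shift [-41.8  -0.3   3. ] rot [0.  0.1 0. ] | 42 0
```

View pics/s35.png

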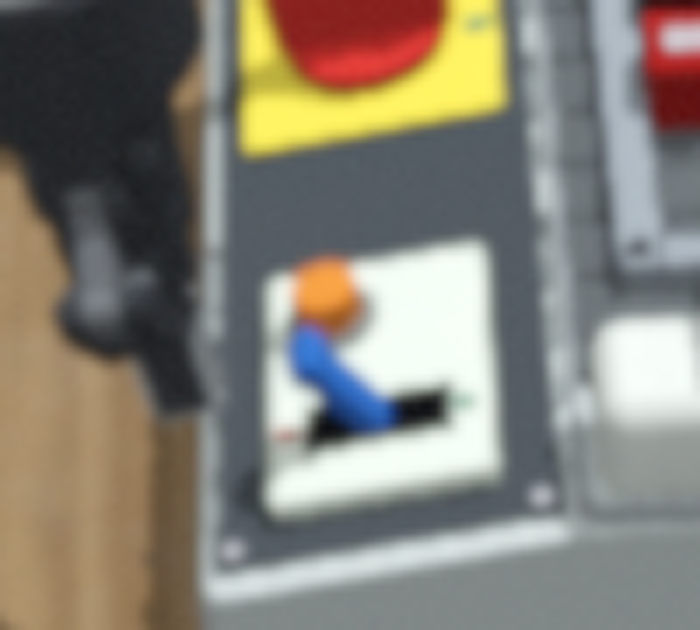

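Emit:
{"method": "carry_out", "body": {
  "rows": [
    [[-4,0,1],[0,0,0]],
    [[-8,0,2],[0,0,0]],
    [[-12,0,2],[0,0,0]],
    [[-16,0,2],[0,0,0]],
    [[-20,0,2],[0,0,0]],
    [[-24,0,2],[0,0,0]],
    [[-28,0,2],[0,0,0]],
    [[-31,0,2],[0,0,0]],
    [[-34,0,2],[0,0,0]],
    [[-34,0,2],[0,0,0]]
  ]
}}

```text
time_s: 51.25
position: [0.4894, -0.1209, 0.1084]
ee_rot: [180.0, 9.9, 178.0]
force: [-4.0, -0.2, 1.2]
width: 0.0001
```

Emit:
{"method": "carry_out", "body": {
  "rows": [
    [[-2,0,0],[0,0,0]],
    [[-4,0,0],[0,0,0]],
    [[-5,0,0],[0,0,0]],
    [[-5,0,0],[0,0,0]]
  ]
}}

```text
time_s: 51.65
position: [0.4956, -0.1211, 0.1098]
ee_rot: [180.0, 10.1, 178.0]
force: [-2.3, 2.0, 1.2]
width: 0.0003
```

Run:
```python
from h import *
tip=np.array([.5228,-.1222,.1093]); H=tip-.0163*xs-.0298*axis
plan(H-.008*xs+.034*axis,tilt(180))
cs=vision.capture("side"); crop(cs,"s36",235,245,335,335,7)
```

```text
shift [-2.4 -0.1  1. ] rot [0.  0.1 0. ] | 3 0
```

View pics/s36.png

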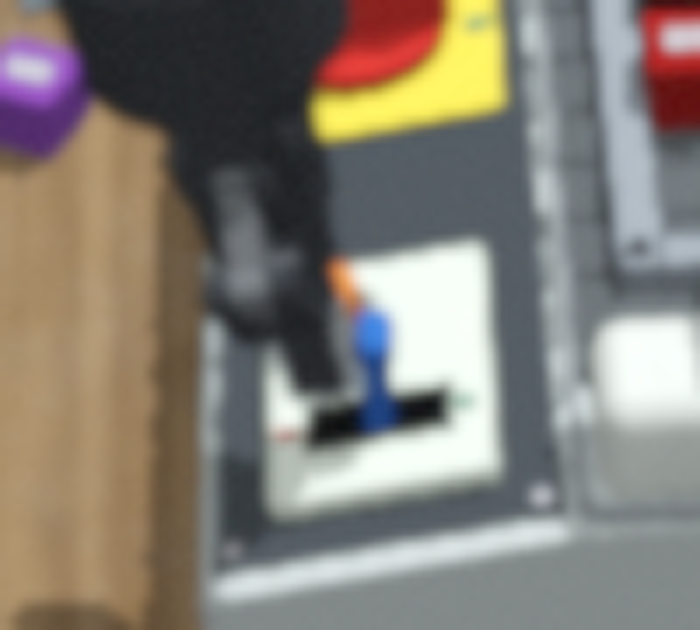

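Not home yet, so I'll keep pushing in small steps.

Emit:
{"method": "carry_out", "body": {
  "rows": [
    [[-2,0,0],[0,0,0]],
    [[-4,0,0],[0,0,0]],
    [[-6,0,0],[0,0,0]],
    [[-6,0,0],[0,0,0]],
    [[-6,0,0],[0,0,0]]
  ]
}}

```text
time_s: 52.2
position: [0.5016, -0.1217, 0.111]
ee_rot: [-180.0, 10.2, 178.0]
force: [-0.3, -1.0, 0.4]
width: 0.0001
```

Run:
```python
from h import *
cs=vision.capture("side"); crop(cs,"s37",235,245,335,335,7)
```

```text
(no output)
```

View pics/s37.png

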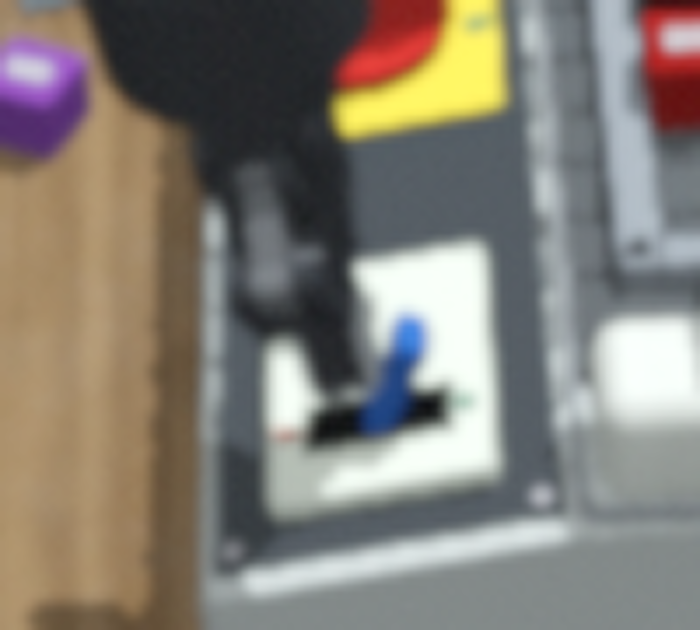

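Emit:
{"method": "carry_out", "body": {
  "rows": [
    [[10,0,0],[0,0,0]],
    [[25,0,-5],[0,0,0]],
    [[40,0,-25],[0,0,0]],
    [[60,0,-55],[0,0,0]],
    [[80,0,-90],[0,0,0]],
    [[100,0,-125],[0,0,0]],
    [[110,0,-150],[0,0,0]],
    [[110,0,-150],[0,0,0]],
    [[110,0,-150],[0,0,0]]
  ]
}}

```text
time_s: 53.15
position: [0.3665, -0.117, 0.2396]
ee_rot: [-179.9, 10.2, 178.0]
force: [-0.2, 0.6, -1.1]
width: -0.0001
```

Run:
```python
from h import *
s=readout.sense(); print(s["time_s"],s["position"])
ct=vision.capture("top"); cs=vision.capture("side"); crop(cs,"s38",200,150,400,450,2)
crop(ct,"t38",200,140,500,320,2.6); crop(ct,"t39",280,185,415,285,5.9); crop(cs,"s39",255,220,375,350,4.6)
```

```text
53.15 [ 0.36651932 -0.11704269  0.2395591 ]
```

View pics/s38.png

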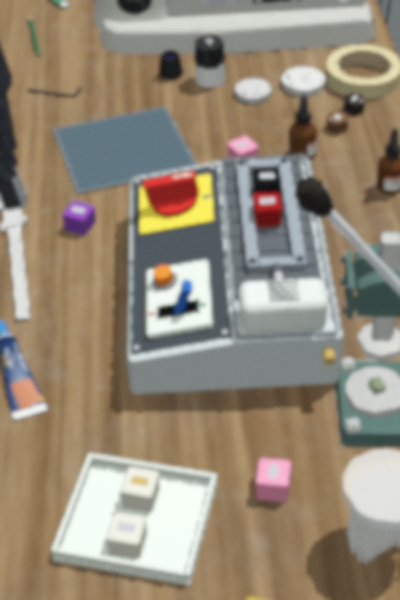

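View pics/t38.png

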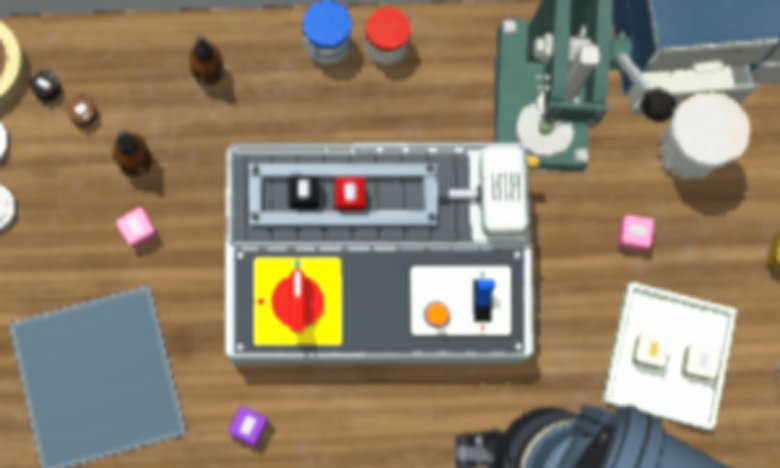

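View pics/s39.png

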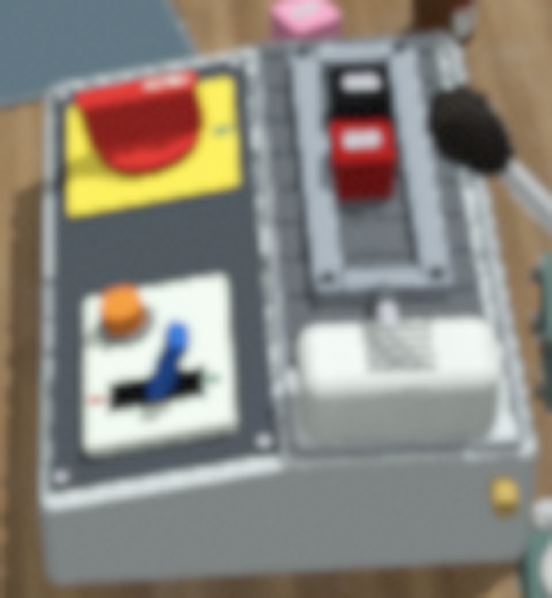

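View pics/t39.png

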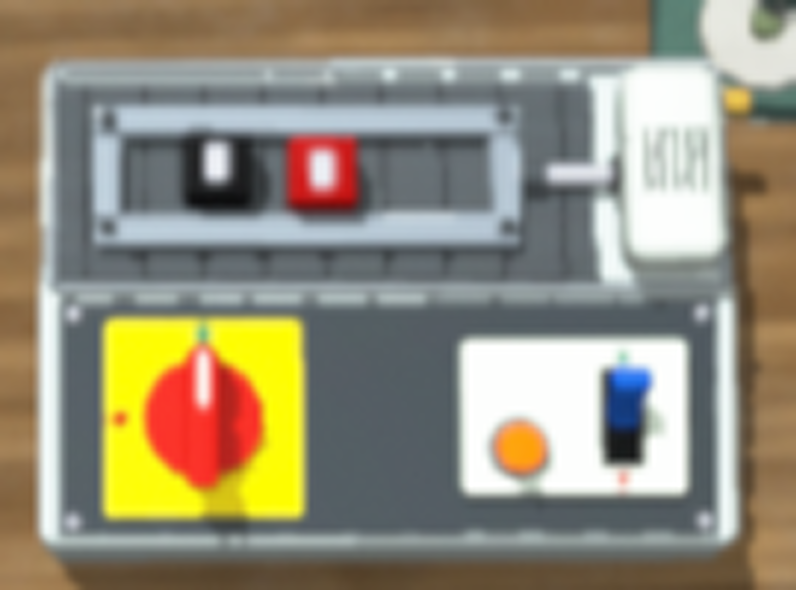

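```bash
python3 -c "
from workcell import arm
print(arm.sign_off())"
```

```text
the job is handed in; nothing more can be done
None
```

The job is done and handed in at about 53 s of the 210 s allowed.

- **White mounts:** I turned the isolator off, then moved both white mounts from the slot to the tray, where both lie flat.
- **Coloured mounts:** Only the black and red mounts were present. Both stand in the slot with their sides square to the guide bars, and each was lowered until it touched the plate.
- **Isolator and test:** I turned the isolator back on and pressed the test button until it bottomed at about 12 N. The blue lever dropped, and I pushed it back up until the force fell to zero.

**Last checks:** The final pictures show the isolator pointer at the green dot and the lever where it was at the start. The mat is empty, the dropper bottle is standing, and the loupe and the pink and purple look-alikes show no sign of having moved. Squareness and the look-alikes were judged by eye from the pictures. No check failed or disagreed.

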